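# Brush out the lamp house and hold the new lamp insert locked in its bayonet socket

## Task

Clean the empty lamp house and fit the new lamp insert (green tag): take the orange-handled brush from its pot, scrub the lamp bore right down to its floor twice (down, back up past half depth, down again), and stand the brush back in its pot. Then lower the new insert into the bayonet socket with its two lugs in the slots, push its flange flat down against the spring, turn it a quarter turn clockwise (seen from above) to the stop, and finish still gripping it, pushed fully home and turned to the stop, so that a colleague can do up the clamp screw. Leave the used insert (red tag) in the tray and everything else where it is.

Things in the scene. Friction and masses are not known exactly. Their poses are not given: they have to be found in the camera images.
- lamp_house: Lamp house, fixed: silver steel case 150 (its x) x 130 (its y) x 104 mm high; centred on its top a round aluminium socket rim, radius 29 to 37 mm, flat face 120 mm above the table. Origin: on the table under the axis of the socket and bore; z up; yaw varies. A small black clamp screw sticks out of the rim on its +y side, to 54 mm from the axis, lower than the rim face; not to be touched.
- socket_face (a point): On the bore's axis at the height of the rim face. Inside the rim, 1 mm below its face, lies a brass key plate 5 mm thick with a round hole of radius 14.5 mm and two slots for the lamp's lugs, 11 mm wide, out to radius 23.5 mm, at the house's +x and -x. Under the plate the lugs can turn clockwise (seen from above) by 90 degrees to a stop, not anticlockwise.
- bore_floor (a point): On the bore's axis at its floor: 45 mm above the table, 75 mm below the rim face. The bore runs straight down from the key plate's hole, radius 14.5 mm or more.
- spring_ring (a joint): Copper-coloured spring ring inside the rim (radius 23.5 to 28 mm), pushed down by the lamp's flange. Value: depth in m, 0 free (its top 10 mm above the rim face), 0.010 flush. About 6 N starts it, 14 N when flush. Past 0.005 the lugs are under the key plate and can turn; a locked lamp let go rises back to 0.005, so it must be held down.
- new_lamp: New lamp insert, 110-180 g, hanging in a tray hole. Origin: centre of the flange's underside; z up. White flange radius 32, 8 mm thick; black wing on top, 44 (x) x 14 (y) mm, from z 8 to 42 mm, green tag. Below: brass barrel radius 13 to z -20; two lugs at +x and -x, 7 mm wide, out to radius 22, z -17 to -11; glass bulb radius 8.5 to z -58. Same both ways round.
- new_lamp_wing (a point): Grip point of the new lamp: middle of its wing, 31 mm above the flange's underside, on the axis.
- used_lamp: Used lamp insert, same shape and origin as the new one, brown flange and red tag, in the other hole of the tray. Leave it there.
- lamp_tray: White tray block, fixed, 180 (its x) x 84 (its y) x 75 mm high. Origin under its centre. Two holes of radius 22.5 mm at 47 mm either side of the centre along its x; the lamps hang in them, flange on the top (75 mm above the table).
- brush: Bore brush, 170 mm, 40-65 g, upright in its pot, bristles down. Origin: centre of the flat bristle end; z up the brush. Bristle head (stiff) radius 11 mm, z 0 to 45 mm; steel stem radius 3 mm; round orange handle radius 8 mm, z 105 to 170 mm.
- brush_handle (a point): Grip point of the brush: on its axis, 140 mm from the bristle end.
- brush_pot: Brush pot, fixed: an aluminium tube, outer radius 18.5, inner radius 14.5 mm, top 70 mm and inner floor 5 mm above the table, on a round foot of radius 34 mm. Origin: on the table, on the tube's axis.
- screwdriver: Red-handled screwdriver, 190 mm, lying on the table. Bystander. Origin under its middle.
- spanner: Steel spanner, 150 mm, lying on the table. Bystander.
- solvent_bottle: White bottle with blue cap, radius 27, height 130 mm, standing. Bystander. Origin at its foot.
- gearmotor: Black and silver gearmotor, about 115 x 42 x 42 mm. Bystander. Origin at its underside.
- camera_head: Blue camera, 50 mm cube with a black lens 30 mm long on its -x side. Bystander. Origin at its underside.
- grease_jar: Small jar with yellow lid, radius 24, height 50 mm. Bystander. Origin at its foot.
- slot_mark (a point): Black mark on the rim face and side at the house's +x slot, 33 mm from the axis; its twin is at -x.
Not all that is in view belongs to the job. Of the things that look like the brush, the middle-sized one is meant.

How it is judged:
On the way, in this order (a step that is already met when the one before it is completed fails the run):
1. the brush reaches the bottom of the lamp bore (within 17 mm of the floor) (z of brush in the frame of lamp_house below 0.062 m and horizontal distance between brush and bore_floor below 0.015 m), for 0.05 s.
2. the brush is drawn up to about half the depth of the bore (35 mm above its floor or more) (z of brush in the frame of lamp_house above 0.08 m and horizontal distance between brush and bore_floor below 0.02 m), for 0.05 s.
3. the brush reaches the bottom of the bore a second time (all of step 1), for 0.05 s.
4. the brush stands in its pot again and is let go (horizontal distance between brush and brush_pot below 0.012 m and height (world z) of brush below 0.015 m and angle between brush's own z axis and vertical below 0.2 rad and contact force between the fingers and brush below 0.1 N), for 0.1 s.
At the end, for the whole second after the job is handed in: The gripper still holds the new lamp (more than 3 N on it) in the socket: turned to within 0.2 rad of a quarter turn from the slots, upright, on the axis, at rest, its flange no more than 3 mm above the rim face and the spring ring pushed down more than 7 of its 10 mm; the brush stands in its pot (z of new_lamp in the frame of lamp_house below 0.123 m and value of joint spring_ring above 0.007 m and horizontal distance between new_lamp and socket_face below 0.005 m and angle between the x axis of new_lamp and the y axis of lamp_house, either way round below 0.2 rad and angle between new_lamp's own z axis and vertical below 0.1 rad and linear speed of new_lamp below 0.02 m/s and contact force between the fingers and new_lamp above 3 N and horizontal distance between brush and brush_pot below 0.012 m and height (world z) of brush below 0.015 m and angle between brush's own z axis and vertical below 0.2 rad); the arm keeps its last pose, push and grip.
It fails at once if the used lamp was moved out of its place (more than 20 mm) (distance of used_lamp from where it was at the start of the episode above 0.02 m).
It fails at once if the new lamp was dropped (height (world z) of new_lamp below 0.06 m).
It fails at once if a bystander was moved (more than 30 mm) (distance of any of screwdriver, spanner, solvent_bottle, gearmotor, camera_head, grease_jar from where it was at the start of the episode above 0.03 m).
It also fails if it takes over 72 s, if anything falls off the work surface, if the arm or the gripper's body presses on something with over 40 N, if the wrist force passes 120 N, or if a joint passes its speed limit or range.

## Robot

A 7-joint arm with a two-finger parallel gripper is mounted at the origin on the work surface. World frame = base frame: x ahead of the robot, y to its left, z up, the work surface at z = 0. Lengths are in m, angles in rad, forces in N, time in s.
With the tool pointing down it reaches from about 0.425 to 0.925 m from the base axis. Payload 6.8 kg.
Tool frame: the origin (TCP) lies midway between the tips of the shut fingers; the grasp point (between the pads) lies 19 mm behind it; z points along the fingers, y is the direction in which the jaws open and shut (so a half turn about z gives the same grasp; the last joint's range is limited). The gripper opens to 85 mm and grips with 20 to 120 N. Pads are 22 mm wide; open, the fingers measure 114 mm over their backs; the gripper's body (76 mm by 85 mm) begins 54 mm behind the grasp point. The pads swing forward as they close: fully open they stand 13 mm farther back than shut.
Start: joints at [1.15, 0.477, 0.022, 1.555, -0.011, 1.109, -0.083], TCP at [0.208, -0.642, 0.196] pointing down, gripper open.
Joint ranges: [-2.96, 2.96], [-0.34, 2.1], [-1.41, 1.46], [0.24, 2.44], [-1.37, 4.51], [0.17, 1.92], [-2.96, 2.96]. Speed limits (rad/s): [2.39, 2.39, 3.14, 3.14, 3.14, 3.14, 3.14].

## Interface

Orientations are given as a unit quaternion [w, x, y, z].
In Python, from station import bot gives the robot as it stands. The module is installed in compiled form; this text tells all that it offers.
- The arm moves only by the tool play_rows, never from a script. Its argument "motion" is a list of rows, each a list of 2 entries, a list of its own where there are three numbers: the shift along the tool's x, y, z as a fraction of full scale, then the turn, a rotation vector about the tool's x, y, z as a fraction of full scale. In form: [[[tx, ty, tz], [rx, ry, rz]], ...]. A call has 1 to 8 rows; each row is the pose to reach, as a shift and turn from the pose measured when the call began, along the tool's axes at that moment, turning the shorter way round; what a row does not reach only later rows make up. Full scale, the value 1, is 400 mm for a shift and 360 degrees for a turn. A row lasts 1/10 s, in which the tool goes at most 50 mm and 8.59 degrees, less where a joint would pass 70% of its speed; a pose out of reach is approached as far as the arm can. A call with a number of a shift or a turn outside -1 to 1 is refused whole. A call with a gripper value outside its range is refused whole. "fingers" is the finger opening in mm, from 0 to 85.4, set as the call begins (left out, the last holds). The fingers move at their own pace and stop on an object; "grip_force" is the grip in N (left out, the last holds). Time passes only in rows, so rows that repeat a pose let the fingers close. It gives the time, the measured TCP pose, the force and the opening at its end, in the units of the state.
- bot.get_obs(): the state, without advancing time (a new reading comes with each control period).
- bot.read_camera(name): name is "scene" or "top" or "wrist"; returns a dict with "pixels" (384x512x3 uint8, red, green, blue), "range_z" (384x512 float32, m along the optical axis (not along the pixel's ray), 0 where there is no reading), "fovy" (degrees; the focal length in pixels is half the picture's height over the tangent of half this angle, whatever the lens; pixels are square), "cx", "cy" (the principal point, pixels), "pose" (4x4, takes a point from camera to world coordinates). Camera axes: x right, y down, z forward; pixel columns grow to the right and rows downward; lengths in m; the calibration is good to about 2 mm. A picture is of the moment at which its call begins.
- bot.hand_in(): hands the job in, once; it reports no verdict.
The state is a dict: "t": time; "q": joint angles; "joint_vel": joint speeds; "joint_torque": joint torques, N m; "eef_pos": TCP position; "tool_rot": TCP orientation; "contact_force": force on the tool from outside, world axes, zero at the start; "torque": the same for the moment, N m; "gripper_width": opening from 0.0 (shut) to 1.0 (fully open).
Only numpy, scipy, OpenCV 4.12 (cv2) and the standard library are available. Lean on these libraries where they do the work, as an engineer would, in place of code of your own. Each camera call takes 0.05 s, during which the arm holds its last target.

## Working session

There is one attempt and no reset: what is moved stays moved. The work goes in short steps, Python scripts to look and compute and a tool call to move; the robot and the scene stay as the last step left them, time stands still between calls to the robot, and variables do not carry over. Pictures are saved under pics/ and viewed, and the job is handed in when it is done.

Besides the shell and the picture viewer there is one more tool, called after "Emit:" by a JSON object that holds its "fn" and its "kwargs", one argument or row to a line. play_rows: Moves the arm, as the interface text tells. Shift numbers are shares of 400 mm and turn numbers shares of 360 degrees, none past 1 either way. Its arguments: {"type":"object","properties":{"motion":{"type":"array"},"fingers":{"type":"number"},"grip_force":{"type":"number"}},"required":["motion"]}

```bash
mkdir -p pics; ls; cat > h.py <<'E'
import numpy as np, cv2
from station import bot
def shot(name,fn):
    c=bot.read_camera(name)
    cv2.imwrite('pics/'+fn+'.png',c['pixels'][:,:,::-1])
    np.savez('pics/'+fn+'.npz',**{k:c[k] for k in c})
    return c
def load(fn): return dict(np.load('pics/'+fn+'.npz'))
def K(c):
    f=192/np.tan(np.radians(float(c['fovy']))/2); return f,float(c['cx']),float(c['cy'])
def pt(c,u,v,z=None):
    f,cx,cy=K(c)
    d=float(c['range_z'][int(round(v)),int(round(u))]) if z is None else z
    P=c['pose']
    return (P@np.array([(u-cx)/f*d,(v-cy)/f*d,d,1]))[:3]
def ath(c,u,v,h):
    # ray crossing plane z=h
    f,cx,cy=K(c);P=c['pose'];r=P[:3,:3]@np.array([(u-cx)/f,(v-cy)/f,1]);o=P[:3,3]
    return o+r*(h-o[2])/r[2]
def cloud(c):
    f,cx,cy=K(c);h,w=c['range_z'].shape;u,v=np.meshgrid(np.arange(w),np.arange(h));d=c['range_z']
    p=np.stack([(u-cx)/f*d,(v-cy)/f*d,d,np.ones_like(d)],-1)@c['pose'].T
    return p[...,:3]
def proj(c,p):
    f,cx,cy=K(c);q=np.linalg.inv(c['pose'])@np.r_[p,1];return q[0]/q[2]*f+cx,q[1]/q[2]*f+cy
def crop(fn,u0,u1,v0,v1,s,out):
    im=cv2.imread('pics/'+fn+'.png')[v0:v1,u0:u1];cv2.imwrite('pics/'+out+'.png',cv2.resize(im,None,fx=s,fy=s,interpolation=cv2.INTER_CUBIC))
E
python3 - <<'E'
from h import *
o=bot.get_obs();print(o)
for n in ['scene','top','wrist']:
    c=shot(n,n+'0');print(n,c['fovy'],c['cx'],c['cy'],np.round(c['pose'],3).tolist())
E
```

```text
pics
{'t': 0.0, 'q': array([ 1.14987947,  0.47778681,  0.02230493,  1.55646233, -0.0114611 ,
        1.10927349, -0.08314021]), 'joint_vel': array([-0.0011369 ,  0.0013499 ,  0.00185771, -0.00187736,  0.00116618,
       -0.00125502, -0.00074289]), 'joint_torque': array([-1.73717017e-04, -5.96457839e+01,  1.60796955e+00, -2.81199503e+01,
        1.24835019e-02,  9.23757761e-03, -7.82318892e-06]), 'eef_pos': array([ 0.20751386, -0.64162362,  0.19452942]), 'tool_rot': array([-8.75002609e-04,  9.87790414e-01,  1.55786024e-01, -2.15137006e-04]), 'contact_force': array([ 0.29199597,  0.60947167, -0.26614073]), 'torque': array([-0.03011726,  0.03331988, -0.04444205]), 'gripper_width': 1.00450733272119}
scene 51.7408624322578 262.9794445291372 192.96752288128357 [[0.083, 0.808, -0.583, 1.211], [0.996, -0.075, 0.038, -0.025], [-0.013, -0.584, -0.812, 0.959], [0.0, 0.0, 0.0, 1.0]]
top 43.973400049822786 254.17684291210475 184.51609184166796 [[-0.01, -0.999, 0.045, 0.53], [-1.0, 0.01, -0.009, 0.005], [0.009, -0.045, -0.999, 1.444], [0.0, 0.0, 0.0, 1.0]]
wrist 58.081769554500966 256.33729842270515 192.99039738849325 [[0.308, -0.904, -0.298, 0.283], [-0.951, -0.293, -0.094, -0.616], [-0.002, 0.312, -0.95, 0.372], [0.0, 0.0, 0.0, 1.0]]
```

View pics/scene0.png

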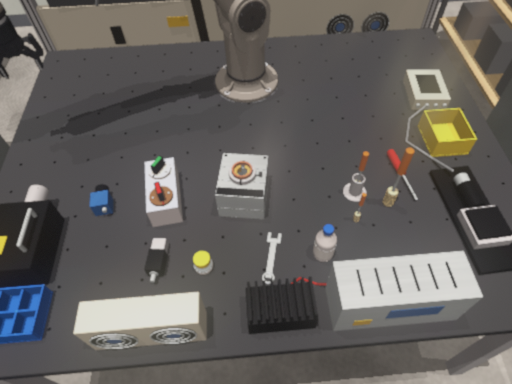

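View pics/top0.png

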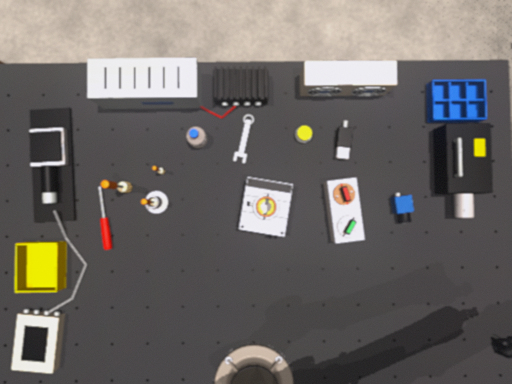

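View pics/wrist0.png

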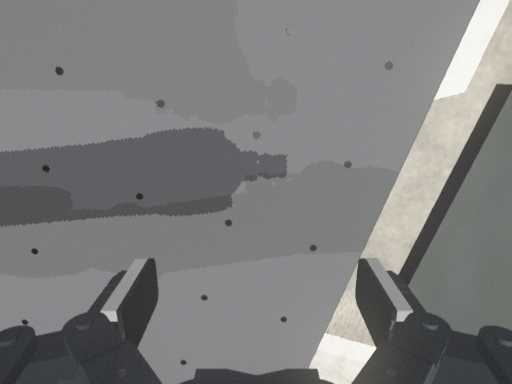

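The overview shows three brushes: a large one in a holder (scene 395,185), the middle-sized one in its pot (357,185) and a small one (360,210). The lamp house is at top (265,207). The tray is at (346,210), with the red insert toward the back wall and the green one nearer the robot. I'll enlarge these.

```bash
python3 - <<'E'
from h import *
crop('top0',230,380,165,255,5,'a1')
crop('top0',90,210,130,260,4.5,'a2')
crop('scene0',310,440,130,240,5.5,'a3')
crop('scene0',130,290,130,230,5,'a4')
E
```

```text
(no output)
```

View pics/a1.png

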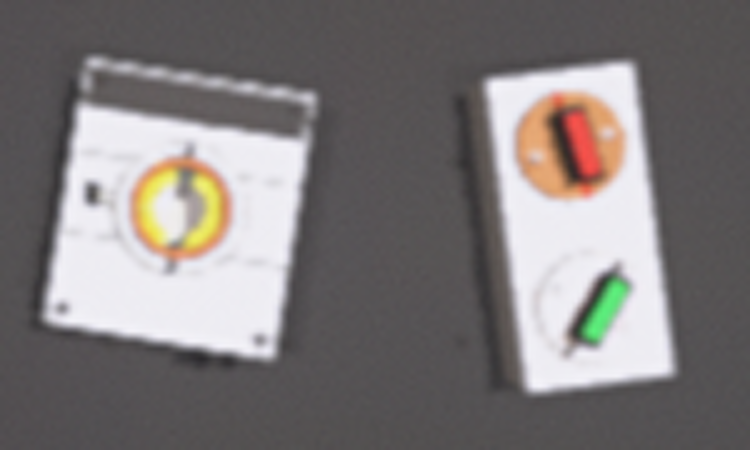

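View pics/a2.png

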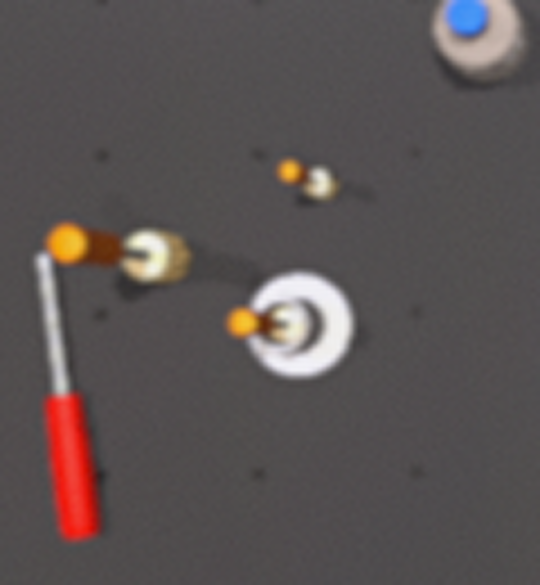

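View pics/a3.png

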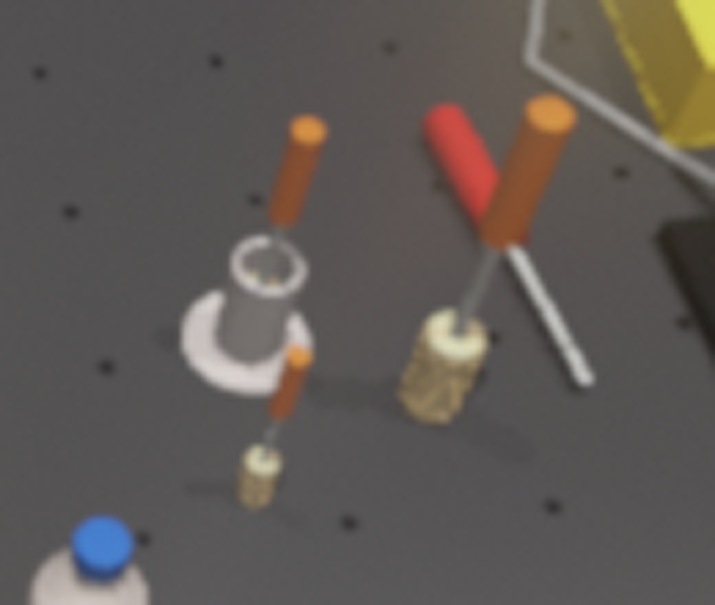

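View pics/a4.png

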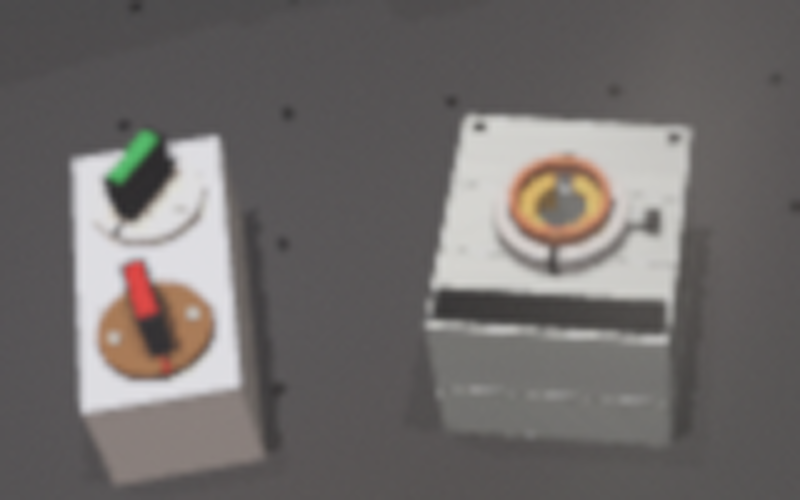

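```bash
cat >> h.py <<'E'
def unc(x,y,u0,v0,s): return u0+(x+.5)/s-.5, v0+(y+.5)/s-.5
def ray(c,u,v):
    f,cx,cy=K(c);P=c['pose'];r=P[:3,:3]@np.array([(u-cx)/f,(v-cy)/f,1]);return P[:3,3],r/np.linalg.norm(r)
def tri(L):
    A=np.zeros((3,3));b=np.zeros(3)
    for c,u,v in L:
        o,r=ray(c,u,v);M=np.eye(3)-np.outer(r,r);A+=M;b+=M@o
    p=np.linalg.solve(A,b)
    res=[np.linalg.norm((np.eye(3)-np.outer(r,r))@(p-o)) for o,r in [ray(*l) for l in L]]
    return p.round(4),np.round(res,4)
E
python3 - <<'E'
from h import *
T=load('top0');S=load('scene0')
a1=lambda x,y:unc(x,y,230,165,5);a2=lambda x,y:unc(x,y,90,130,4.5);a3=lambda x,y:unc(x,y,310,130,5.5);a4=lambda x,y:unc(x,y,130,130,5)
print('brush top',tri([(T,*a2(243,322)),(S,*a3(308,131))]))
print('ring',tri([(T,*a1(181,209)),(S,*a4(561,199))]))
print('green tag',tri([(T,*a1(604,312)),(S,*a4(132,157))]))
print('red tag',tri([(T,*a1(583,147)),(S,*a4(136,285))]))
print('pot top',tri([(T,*a2(287,325)),(S,*a3(268,265))]))
print('pot foot',ath(T,*a2(301,325),.005),ath(S,*a3(247,342),.005))
for n,p in dict(mark_p=(189,150),mark_m=(170,268)).items(): print(n,ath(T,*a1(*p),.12))
print('ring top',ath(T,*a1(181,209),.13),ath(S,*a4(561,199),.13))
print('small top',ath(T,*a2(290,171),.11),'big top',ath(T,*a2(66,243),.22))
for n,p in dict(g1=(575,340),g2=(622,272)).items(): print(n,ath(T,*a1(*p),.117))
print('lug ends',ath(T,*a1(568,352),.083),ath(T,*a1(618,268),.083))
for nm,c in (('T',T),('S',S)):
    P=cloud(c);m=(P[...,2]>.155)&(P[...,2]<.25);q=P[m]
    q=q[(q[:,0]>.3)&(q[:,0]<.8)]
    print(nm,len(q))
    for lo,hi in((.1,.2),(.2,.3),(.3,.45)):
        s=q[(q[:,1]>lo)&(q[:,1]<hi)]; 
        if len(s):print(lo,s.mean(0),s.min(0),s.max(0),len(s))
    m=(P[...,2]>.11)&(P[...,2]<.14);q=P[m];q=q[(abs(q[:,1]+.02)<.06)&(abs(q[:,0]-.5)<.08)];print('ring',q.mean(0),q.min(0),q.max(0),len(q))
E
```

```text
brush top (array([0.5462, 0.2886, 0.1761]), array([0.0004, 0.0004]))
ring (array([ 0.5288, -0.0376,  0.1262]), array([0.0006, 0.0006]))
green tag (array([ 0.4691, -0.2741,  0.1173]), array([0.0005, 0.0005]))
red tag (array([ 0.5612, -0.2641,  0.1195]), array([0.0009, 0.0009]))
pot top (array([0.5457, 0.2862, 0.0722]), array([0.0028, 0.0028]))
pot foot [0.54583876 0.28759558 0.005     ] [0.54618398 0.28996945 0.005     ]
mark_p [ 0.56160381 -0.04323334  0.12      ]
mark_m [ 0.49614576 -0.03192303  0.12      ]
ring top [ 0.52883926 -0.03807531  0.13      ] [ 0.53202574 -0.03696791  0.13      ]
small top [0.64077657 0.27376032 0.11      ] big top [0.59165607 0.3793101  0.22      ]
g1 [ 0.45370793 -0.25716048  0.117     ]
g2 [ 0.49121547 -0.28412869  0.117     ]
lug ends [ 0.44496117 -0.2597567   0.083     ] [ 0.49252158 -0.28930101  0.083     ]
T 149
0.2 [0.54542369 0.28605695 0.17197392] [0.53856069 0.28037542 0.15760427] [0.5520031  0.29409599 0.18079013] 35
0.3 [0.59052019 0.3714208  0.20693897] [0.5807432  0.3643182  0.15531477] [0.60161925 0.38566769 0.23168884] 114
ring [ 0.5289325  -0.0367757   0.12080985] [ 0.45445081 -0.07529725  0.11002079] [0.57492915 0.02562625 0.13671506] 457
S 275
0.2 [0.54755737 0.28650675 0.16981946] [0.53661979 0.28029669 0.15561352] [0.55290924 0.29627843 0.1791472 ] 54
0.3 [0.59475119 0.37292868 0.19976876] [0.57996689 0.36470472 0.15528695] [0.60137362 0.38658033 0.23364279] 221
ring [ 0.53477983 -0.0360536   0.12261202] [ 0.47565706 -0.07498671  0.1100633 ] [0.5658396  0.01471229 0.13481458] 463
```

```bash
cat >> h.py <<'E'
from scipy.spatial.transform import Rotation as Ro
def Rt(o): w,x,y,z=o['tool_rot'];return Ro.from_quat([x,y,z,w]).as_matrix()
def down(yaw):  # tool y at world angle yaw(deg), z down
    a=np.radians(yaw);y=np.array([np.cos(a),np.sin(a),0]);z=np.array([0,0,-1.]);return np.stack([np.cross(y,z),y,z],1)
def st(v=True):
    o=bot.get_obs();R=Rt(o)
    print('t',round(o['t'],2),'tcp',o['eef_pos'].round(4),'yawY',round(np.degrees(np.arctan2(R[1,1],R[0,1])),2),'tilt',np.degrees(np.arccos(-R[2,2])).round(2),'F',o['contact_force'].round(1),'w',round(o['gripper_width'],3))
    if v:print('q',o['q'].round(2))
    return o
def go(p,yaw,R=None,n=1):
    o=bot.get_obs();A=Rt(o)
    for i in range(1,n+1):
        d=A.T@(np.array(p)-o['eef_pos'])/.4*i/n; r=Ro.from_matrix(A.T@(down(yaw) if R is None else R)).as_rotvec()/2/np.pi*i/n
        print([d.round(4).tolist(),r.round(4).tolist()])
E
python3 - <<'E'
from h import *
go([.40,-.45,.32],-48);
E
```

```text
[[0.6053, -0.3086, -0.3127], [-0.0002, -0.0, -0.0669]]
```

Emit:
{"fn": "play_rows", "kwargs": {
  "motion": [
    [[0.605,-0.309,-0.313],[0,0,-0.067]],
    [[0.605,-0.309,-0.313],[0,0,-0.067]],
    [[0.605,-0.309,-0.313],[0,0,-0.067]],
    [[0.605,-0.309,-0.313],[0,0,-0.067]],
    [[0.605,-0.309,-0.313],[0,0,-0.067]],
    [[0.605,-0.309,-0.313],[0,0,-0.067]],
    [[0.605,-0.309,-0.313],[0,0,-0.067]]
  ],
  "fingers": 60
}}

```text
t: 0.85
eef_pos: [0.4073, -0.4442, 0.3235]
tool_rot: [0.001, 0.931, 0.364, 0.003]
contact_force: [-0.0, -0.2, -0.5]
gripper_width: 0.705
```

```bash
python3 - <<'E'
from h import *
st()
go([.49,-.24,.32],-30);
E
```

```text
t 0.85 tcp [ 0.4073 -0.4442  0.3235] yawY -47.3 tilt 0.36 F [-0.  -0.2 -0.5] w 0.705
q [ 0.86  0.27 -0.17  1.56  0.04  1.31 -0.14]
[[0.4982, -0.235, 0.0103], [0.0007, -0.0007, -0.048]]
```

Emit:
{"fn": "play_rows", "kwargs": {
  "motion": [
    [[0.5,-0.235,0.01],[0,0,-0.048]],
    [[0.5,-0.235,0.01],[0,0,-0.048]],
    [[0.5,-0.235,0.01],[0,0,-0.048]],
    [[0.5,-0.235,0.01],[0,0,-0.048]],
    [[0.5,-0.235,0.01],[0,0,-0.048]],
    [[0.5,-0.235,0.01],[0,0,-0.048]]
  ]
}}

```text
t: 1.45
eef_pos: [0.4925, -0.234, 0.3201]
tool_rot: [0.001, 0.864, 0.504, 0.004]
contact_force: [0.8, -0.7, 0.8]
gripper_width: 0.705
```

```bash
python3 - <<'E'
from h import *
st()
c=shot('wrist','w1');print(c['pose'].round(3).tolist())
go([.53,.0,.32],-4);
E
```

```text
t 1.45 tcp [ 0.4925 -0.234   0.3201] yawY -29.51 tilt 0.43 F [ 0.8 -0.7  0.8] w 0.705
q [ 0.63  0.19 -0.35  1.69  0.06  1.28 -0.24]
[[0.87, -0.47, -0.147, 0.53], [-0.492, -0.828, -0.269, -0.164], [0.005, 0.307, -0.952, 0.498], [0.0, 0.0, 0.0, 1.0]]
[[0.563, -0.2101, 0.0012], [0.0009, -0.0004, -0.0715]]
```

View pics/w1.png

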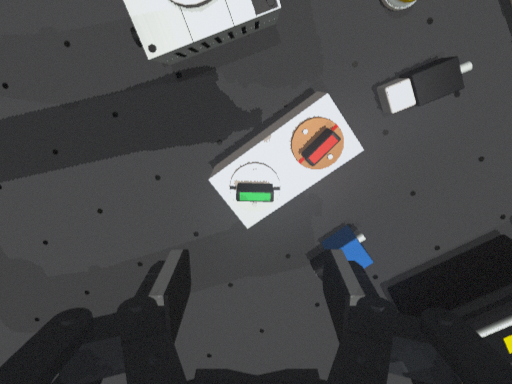

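The wrist picture shows the green tag at (256,196), with its lug marks at (234,187) and (279,188). The red insert is at (320,147). I'll zoom in on the green insert.

```bash
python3 - <<'E'
from h import *
crop('w1',200,370,85,235,4.7,'w1c')
E
```

```text
(no output)
```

View pics/w1c.png

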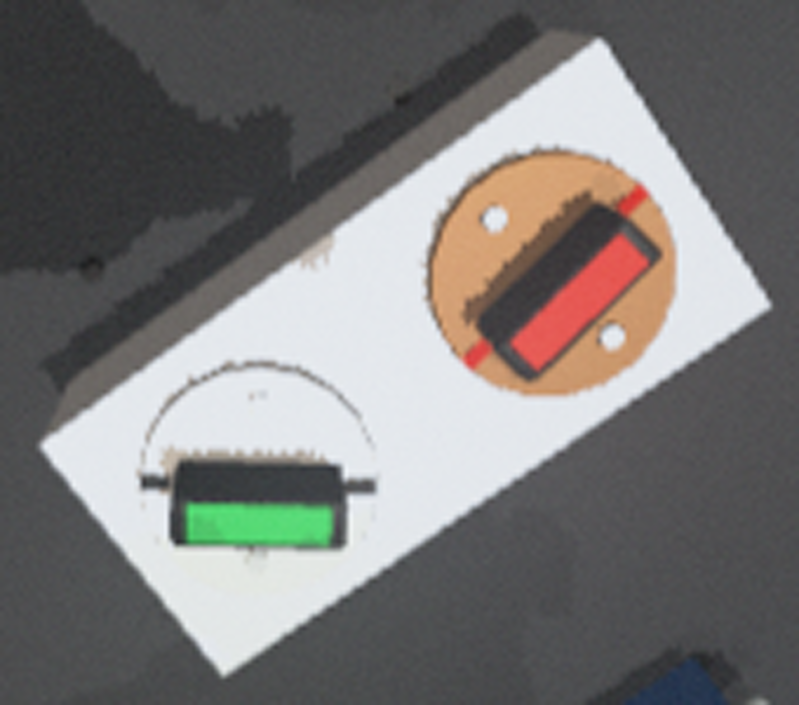

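Emit:
{"fn": "play_rows", "kwargs": {
  "motion": [
    [[0.5,-0.21,0],[0,0,-0.0715]],
    [[0.5,-0.21,0],[0,0,-0.0715]],
    [[0.5,-0.21,0],[0,0,-0.0715]],
    [[0.5,-0.21,0],[0,0,-0.0715]],
    [[0.5,-0.21,0],[0,0,-0.0715]],
    [[0.5,-0.21,0],[0,0,-0.0715]]
  ]
}}

```text
t: 2.1
eef_pos: [0.5177, -0.0196, 0.3204]
tool_rot: [0.002, 0.73, 0.684, 0.003]
contact_force: [-0.3, 0.3, -0.3]
gripper_width: 0.703
```

```bash
python3 - <<'E'
from h import *
st()
c=shot('wrist','w2')
crop('w2',140,360,60,240,3.6,'w2c')
go([.53,.22,.32],28);
E
```

```text
t 2.1 tcp [ 0.5177 -0.0196  0.3204] yawY -3.76 tilt 0.38 F [-0.3  0.3 -0.3] w 0.703
q [ 0.41  0.15 -0.55  1.73  0.08  1.27 -0.23]
[[0.6064, -0.0107, 0.001], [0.001, 0.0001, -0.0887]]
```

View pics/w2.png

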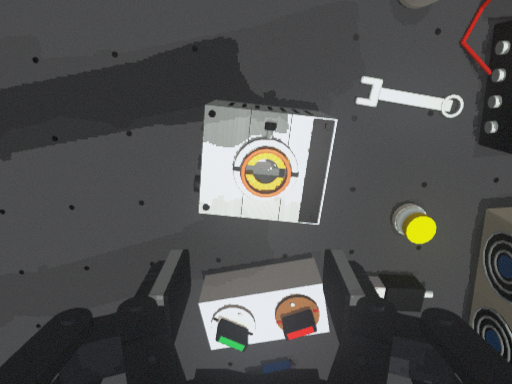

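View pics/w2c.png

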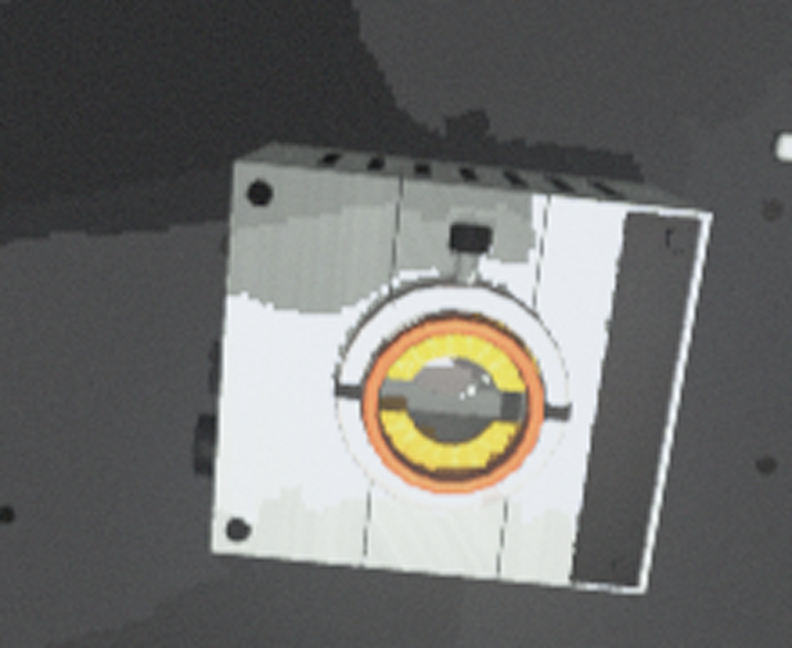

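Emit:
{"fn": "play_rows", "kwargs": {
  "motion": [
    [[0.5,-0.01,0],[0,0,-0.0887]],
    [[0.5,-0.01,0],[0,0,-0.0887]],
    [[0.5,-0.01,0],[0,0,-0.0887]],
    [[0.5,-0.01,0],[0,0,-0.0887]],
    [[0.5,-0.01,0],[0,0,-0.0887]],
    [[0.5,-0.01,0],[0,0,-0.0887]]
  ]
}}

```text
t: 2.75
eef_pos: [0.528, 0.1758, 0.3197]
tool_rot: [0.002, 0.516, 0.857, 0.001]
contact_force: [0.3, -1.5, 0.2]
gripper_width: 0.703
```

```bash
python3 - <<'E'
from h import *
st()
c=shot('wrist','w3')
E
```

```text
t 2.75 tcp [0.528  0.1758 0.3197] yawY 27.88 tilt 0.29 F [ 0.3 -1.5  0.2] w 0.703
q [ 0.16  0.26 -0.73  1.64  0.18  1.3  -0.11]
```

View pics/w3.png

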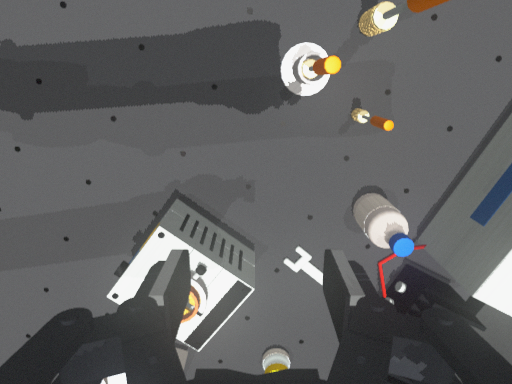

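The house view shows the slot marks at crop (349,390) and (557,411), and the ring centred at crop (453,404). In w3 the brush top is at (332,64), clear of the other two brushes.

```bash
python3 - <<'E'
from h import *
c=load('w2');a=lambda x,y:unc(x,y,140,60,3.6)
A=ath(c,*a(349,390),.12);B=ath(c,*a(557,411),.12);print(A,B,(A+B)/2,np.degrees(np.arctan2(*(B-A)[1::-1])),np.linalg.norm(B-A))
C=ath(c,*a(453,404),.13);print('ring',C)
T=load('top0');a1=lambda x,y:unc(x,y,230,165,5)
print(tri([(T,*a1(181,209)),(c,*a(453,404))]))
c=load('w1');a=lambda x,y:unc(x,y,200,85,4.7)
A=ath(c,*a(141,483),.083);B=ath(c,*a(375,487),.083);print('lamp marks',A,B,(A+B)/2,np.degrees(np.arctan2(*(B-A)[1::-1])),np.linalg.norm(B-A))
A=ath(c,*a(184,525),.117);B=ath(c,*a(335,525),.117);print('tag',A,B,(A+B)/2)
C=np.array([ath(c,*a(*p),.117) for p in [(187,503),(333,503),(186,545),(335,546)]]);print('tag corners',C.mean(0))
c=load('w3');print('brush',ath(c,332,64.5,.175),tri([(c,332,64.5),(T,*unc(243,322,90,130,4.5))]))
crop('w3',270,350,30,110,7,'w3c')
go([.50,.288,.29],28)
E
```

```text
[ 0.49520018 -0.03088886  0.12      ] [ 0.55973542 -0.041997    0.12      ] [ 0.5274678  -0.03644293  0.12      ] -9.766350227605004 0.0654842533564717
ring [ 0.52713603 -0.03494021  0.13      ]
(array([ 0.5281, -0.0386,  0.1158]), array([0.0007, 0.0007]))
lamp marks [ 0.44054795 -0.25787618  0.083     ] [ 0.49430942 -0.28968114  0.083     ] [ 0.46742869 -0.27377866  0.083     ] -30.60830211707054 0.062464792991180004
tag [ 0.45155716 -0.26469749  0.117     ] [ 0.48398676 -0.28311394  0.117     ] [ 0.46777196 -0.27390571  0.117     ]
tag corners [ 0.46801867 -0.27384824  0.117     ]
brush [0.5432308  0.28963943 0.175     ] (array([0.5462, 0.292 , 0.1581]), array([0.0002, 0.0002]))
[[0.2844, 0.0693, 0.0735], [0.0006, 0.0005, -0.0007]]
```

View pics/w3c.png

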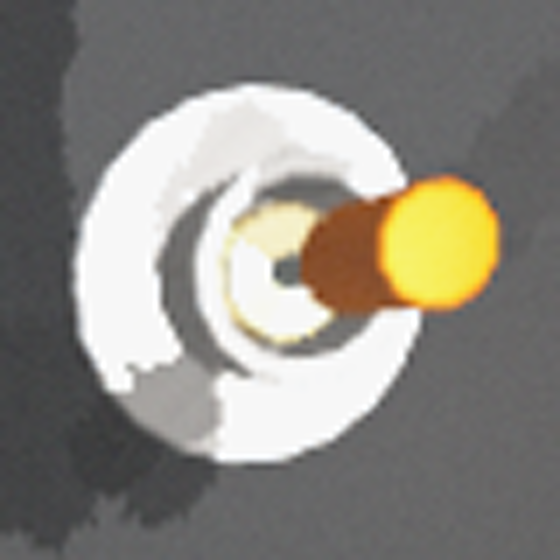

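Emit:
{"fn": "play_rows", "kwargs": {
  "motion": [
    [[0.23,0.13,0.13],[0,0,0]],
    [[0.23,0.13,0.13],[0,0,0]],
    [[0.23,0.13,0.13],[0,0,0]],
    [[0.23,0.13,0.13],[0,0,0]]
  ],
  "fingers": 50
}}

```text
t: 3.2
eef_pos: [0.5315, 0.2793, 0.2658]
tool_rot: [0.002, 0.517, 0.856, -0.0]
contact_force: [0.2, -0.2, 0.1]
gripper_width: 0.584
```

```bash
python3 - <<'E'
from h import *
st()
c=shot('wrist','w4')
go([.5445,.2885,.24],28)
E
```

```text
t 3.2 tcp [0.5315 0.2793 0.2658] yawY 27.73 tilt 0.19 F [ 0.2 -0.2  0.1] w 0.584
q [-0.03  0.39 -0.74  1.62  0.28  1.24 -0.34]
[[0.0099, 0.0389, 0.0672], [0.0004, 0.0007, -0.0011]]
```

View pics/w4.png

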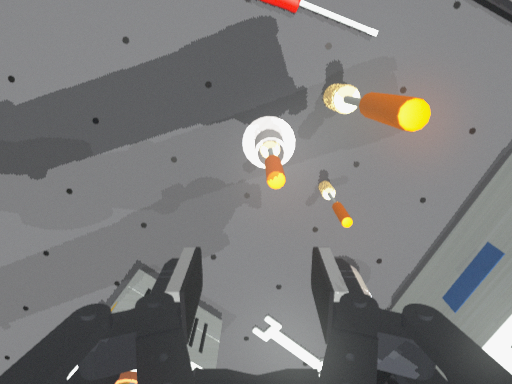

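The brush top is at (276,180) and the pot foot is centred at (269,143). The large brush stays well to the right.

```bash
python3 - <<'E'
from h import *
c=load('w4');w3=load('w3');T=load('top0');S=load('scene0')
print(ath(c,276,180.5,.175),tri([(c,276,180.5),(w3,332.4,64.4)]))
print(tri([(c,276,180.5),(w3,332.4,64.4),(T,*unc(243,322,90,130,4.5)),(S,*unc(308,131,310,130,5.5))]))
print('foot',ath(c,269,143,.006),ath(w3,*unc(249,273,270,30,7),.006))
crop('w4',230,310,110,200,6,'w4c')
E
```

```text
[0.54389824 0.28994503 0.175     ] (array([0.5437, 0.2899, 0.1749]), array([0.0002, 0.0002]))
(array([0.5446, 0.2896, 0.1737]), array([0.0004, 0.001 , 0.0017, 0.0005]))
foot [0.54414743 0.2903354  0.006     ] [0.54265235 0.2904503  0.006     ]
```

View pics/w4c.png

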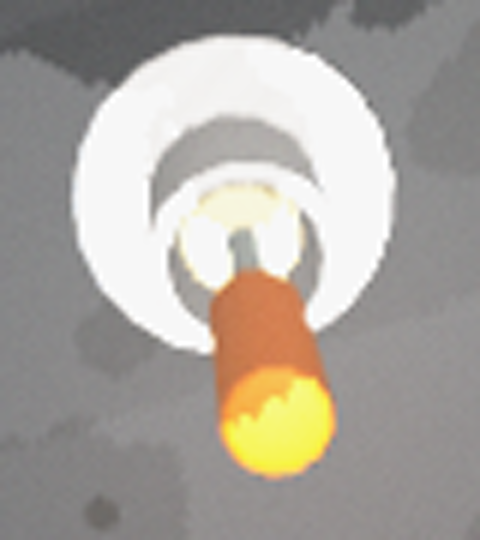

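```bash
python3 - <<'E'
from h import *
go([.544,.290,.205],28)
go([.544,.290,.126],28)
E
```

```text
[[0.0142, 0.0393, 0.1547], [0.0004, 0.0007, -0.0011]]
[[0.0151, 0.0388, 0.3522], [0.0004, 0.0007, -0.0011]]
```

Emit:
{"fn": "play_rows", "kwargs": {
  "motion": [
    [[0.014,0.039,0.04],[0,0.0007,0]],
    [[0.014,0.039,0.1],[0,0.0007,0]],
    [[0.014,0.039,0.2],[0,0.0007,0]],
    [[0.015,0.039,0.28],[0,0.0007,0]],
    [[0.015,0.039,0.352],[0,0.0007,0]],
    [[0.015,0.039,0.352],[0,0.0007,0]],
    [[0.015,0.039,0.352],[0,0.0007,0]]
  ]
}}

```text
t: 3.95
eef_pos: [0.5456, 0.2879, 0.1272]
tool_rot: [0.001, 0.519, 0.855, 0.001]
contact_force: [0.0, -0.7, 1.5]
gripper_width: 0.581
```

```bash
python3 - <<'E'
from h import *
st()
c=shot('wrist','w5')
E
```

```text
t 3.95 tcp [0.5456 0.2879 0.1272] yawY 27.42 tilt 0.18 F [ 0.  -0.7  1.5] w 0.581
q [-0.09  0.54 -0.68  1.73  0.4   1.01 -0.44]
```

View pics/w5.png

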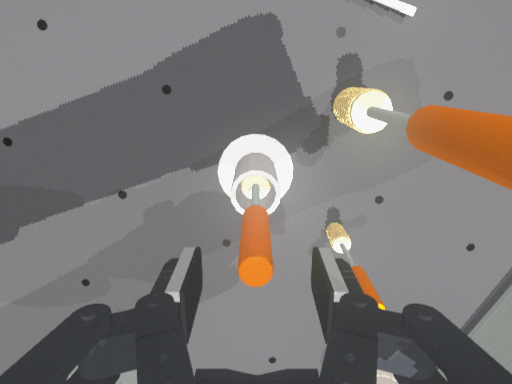

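The handle is centred between the pads, with its top at (255,270). I'll check the offset along tool x.

```bash
python3 - <<'E'
from h import *
c=load('w5');o=st(False)
p=ath(c,255.5,270,.175);print(p,Rt(o).T@(p-o['eef_pos']))
P=cloud(c);print(P[268:273,254:257].reshape(-1,3).mean(0), P[240,255])
E
```

```text
t 4.0 tcp [0.5459 0.289  0.1281] yawY 27.46 tilt 0.28 F [-0.1 -1.2 -0.3] w 0.584
[0.5430709  0.29158351 0.175     ] [ 0.00357287 -0.00111359 -0.04689553]
[0.54321139 0.2908471  0.17379534] [0.53996627 0.29709264 0.15911695]
```

Emit:
{"fn": "play_rows", "kwargs": {
  "motion": [
    [[0.007,-0.002,0.004],[0,0,0]],
    [[0.007,-0.002,0.004],[0,0,0]],
    [[0.007,-0.002,0.004],[0,0,0]],
    [[0.007,-0.002,0.004],[0,0,0]],
    [[0.007,-0.002,0.004],[0,0,0]],
    [[0.007,-0.002,0.004],[0,0,0]]
  ],
  "fingers": 0,
  "grip_force": 40
}}

```text
t: 4.6
eef_pos: [0.5448, 0.292, 0.1282]
tool_rot: [0.002, 0.519, 0.855, 0.003]
contact_force: [-0.4, -0.4, 6.8]
gripper_width: 0.165
```

```bash
python3 - <<'E'
from h import *
o=st()
c=shot('wrist','w6')
go([.540,.280,.29],28)
E
```

```text
t 4.6 tcp [0.5448 0.292  0.1282] yawY 27.47 tilt 0.44 F [-0.4 -0.4  6.8] w 0.165
q [-0.09  0.54 -0.69  1.73  0.4   1.01 -0.44]
[[-0.0214, -0.0214, -0.4046], [0.0012, 0.0001, -0.0015]]
```

View pics/w6.png

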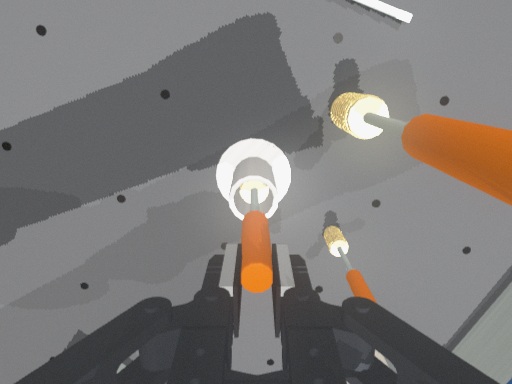

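Emit:
{"fn": "play_rows", "kwargs": {
  "motion": [
    [[0,0,-0.1],[0,0,0]],
    [[0,0,-0.2],[0,0,0]],
    [[0,0,-0.3],[0,0,0]],
    [[0,0,-0.4],[0,0,0]],
    [[0,0,-0.42],[0,0,0]],
    [[0,0,-0.42],[0,0,0]]
  ]
}}

```text
t: 5.25
eef_pos: [0.5442, 0.2922, 0.2981]
tool_rot: [0.003, 0.519, 0.855, 0.005]
contact_force: [0.7, 0.2, -1.4]
gripper_width: 0.164
```

```bash
python3 - <<'E'
from h import *
o=st()
c=shot('wrist','w7');shot('scene','s7')
crop('s7',300,440,70,240,4,'s7c')
go([.5285,-.037,.30],-4)
E
```

```text
t 5.25 tcp [0.5442 0.2922 0.2981] yawY 27.48 tilt 0.64 F [ 0.7  0.2 -1.4] w 0.164
q [-0.04  0.39 -0.74  1.54  0.27  1.31 -0.34]
[[-0.7106, -0.4105, -0.0143], [0.001, -0.0001, 0.0874]]
```

View pics/w7.png

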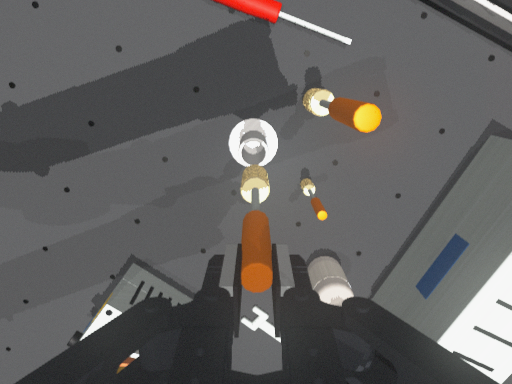

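View pics/s7c.png

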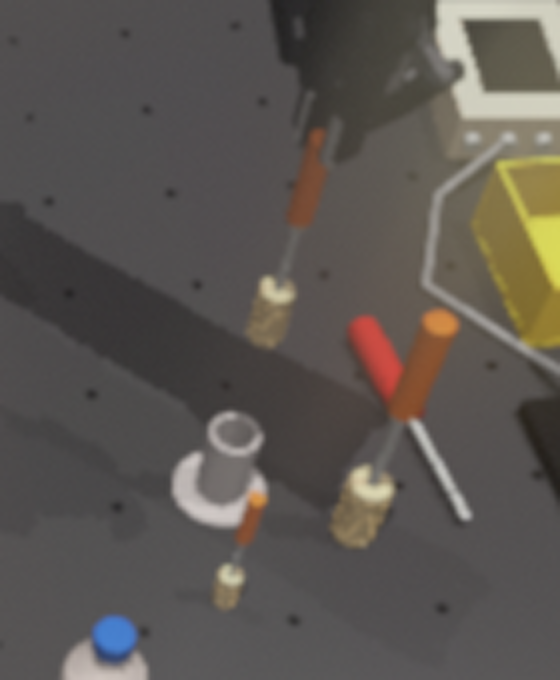

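The brush is held upright, with its handle top at (257,276), the bristle top face at (256,190) and the pot mouth at (252,148). Next I'll compute its tilt and offset in the tool frame.

```bash
python3 - <<'E'
from h import *
crop('w7',215,300,110,300,4,'w7c')
c=load('w7');o=bot.get_obs();R=Rt(o)
P=cloud(c)
for u,v,dz in [(257,276,.047),(256,190,-.078),(256,213,-.018)]:
    p=ath(c,u,v,o['eef_pos'][2]+dz);print((R.T@(p-o['eef_pos'])).round(4),P[v,u].round(4),p.round(4))
E
```

```text
[-0.0004  0.0016 -0.047 ] [0.5438 0.2924 0.3439] [0.5444 0.2913 0.3419]
[-0.0003  0.0017  0.078 ] [0.5436 0.2944 0.2273] [0.5452 0.2916 0.2169]
[0.0039 0.0014 0.018 ] [0.5408 0.2984 0.2864] [0.5427 0.2951 0.2769]
```

View pics/w7c.png

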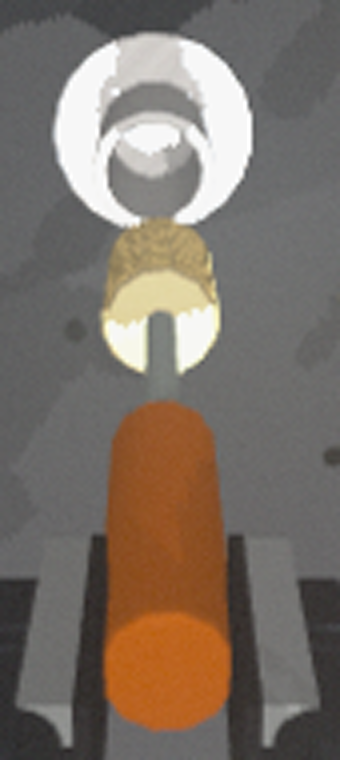

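Emit:
{"fn": "play_rows", "kwargs": {
  "motion": [
    [[-0.71,-0.41,-0.01],[0,0,0.087]],
    [[-0.71,-0.41,-0.01],[0,0,0.087]],
    [[-0.71,-0.41,-0.01],[0,0,0.087]],
    [[-0.71,-0.41,-0.01],[0,0,0.087]],
    [[-0.71,-0.41,-0.01],[0,0,0.087]],
    [[-0.71,-0.41,-0.01],[0,0,0.087]],
    [[-0.71,-0.41,-0.01],[0,0,0.087]],
    [[-0.71,-0.41,-0.01],[0,0,0.087]]
  ]
}}

```text
t: 6.15
eef_pos: [0.527, -0.0431, 0.2959]
tool_rot: [0.001, 0.733, 0.68, 0.0]
contact_force: [0.2, -0.6, 0.5]
gripper_width: 0.157
```

```bash
python3 - <<'E'
from h import *
o=st()
c=shot('wrist','w8');shot('scene','s8');shot('top','t8')
crop('s8',180,320,70,240,4,'s8c')
crop('w8',180,340,60,300,2.5,'w8c')
E
```

```text
t 6.15 tcp [ 0.527  -0.0431  0.2959] yawY -4.36 tilt 0.08 F [ 0.2 -0.6  0.5] w 0.157
q [ 0.42  0.19 -0.53  1.75  0.1   1.23 -0.21]
```

View pics/w8c.png

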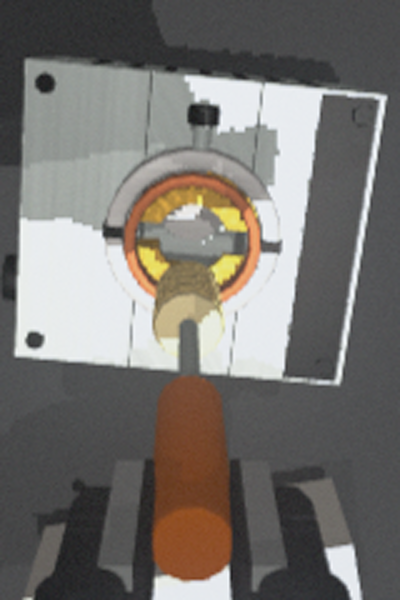

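View pics/s8c.png

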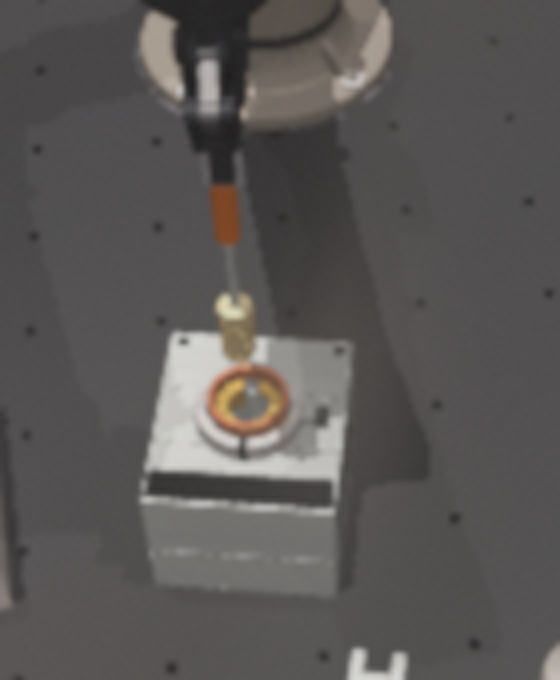

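The brush hangs above the socket, and the socket still lies a little beyond it. Slot marks are at w8c (113,231) and (272,246), and the stem enters the bristles at (188,325).

```bash
python3 - <<'E'
from h import *
c=load('w8');o=bot.get_obs();R=Rt(o);a=lambda x,y:unc(x,y,180,60,2.5)
A=ath(c,*a(113,231),.12);B=ath(c,*a(272,246),.12);M=(A+B)/2;print(M,np.degrees(np.arctan2(*(B-A)[1::-1])),np.linalg.norm(B-A))
print('ring',ath(c,*a(193,241),.13))
b=ath(c,*a(188,325),.218);t=ath(c,*a(192,545),.343);print('brush',b,t,(M-b)[:2], R.T@(M-b))
T=load('t8');f=lambda p:proj(T,p)
S=load('s8');s=lambda x,y:unc(x,y,180,70,4)
b2=ath(S,*s(235,303),.218);C=ath(S,*s(249,399),.13);print('scene',b2,C,C-b2)
E
```

```text
[ 0.52750988 -0.03654437  0.12      ] -9.839305565861082 0.06630652230977827
ring [ 0.5276779  -0.03545713  0.13      ]
brush [ 0.5253203  -0.04289875  0.218     ] [ 0.52634716 -0.04302269  0.343     ] [0.00218958 0.00635438] [0.00621794 0.00145734 0.09802237]
scene [ 0.52513151 -0.04033571  0.218     ] [ 0.53195781 -0.0367617   0.13      ] [ 0.00682631  0.00357401 -0.088     ]
```

```bash
python3 - <<'E'
from h import *
go([.5295,-.0373,.262],-4.4)
E
```

```text
[[-0.0037, 0.004, 0.0874], [0.0005, -0.0004, 0.0017]]
```

```bash
python3 - <<'E'
from h import *
st(False);go([.5295,-.0373,.262],-4.4)
c=shot('wrist','w9');crop('w9',180,340,60,300,2.5,'w9c');st(False)
E
```

```text
t 6.3 tcp [ 0.5279 -0.0358  0.2969] yawY -3.8 tilt 0.24 F [-0.6  0.6  0.3] w 0.164
[[-0.0037, 0.004, 0.0874], [0.0005, -0.0004, 0.0017]]
t 6.35 tcp [ 0.5281 -0.0352  0.2973] yawY -3.72 tilt 0.26 F [ 0.1  0.5 -0.4] w 0.157
```

View pics/w9c.png

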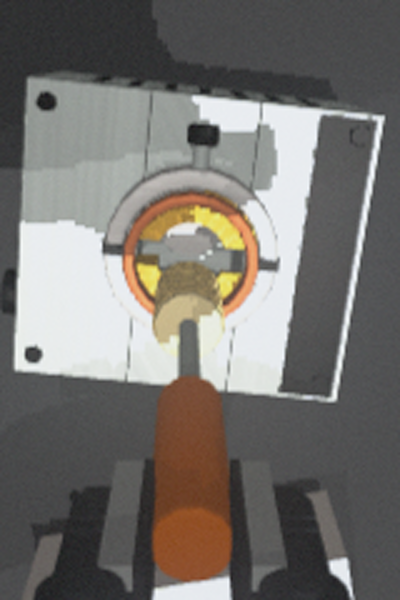

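```bash
python3 - <<'E'
from h import *
c=load('w9');o=bot.get_obs();R=Rt(o);a=lambda x,y:unc(x,y,180,60,2.5)
A=ath(c,*a(113,249),.12);B=ath(c,*a(270,264),.12);M=(A+B)/2;print(M,np.degrees(np.arctan2(*(B-A)[1::-1])),np.linalg.norm(B-A))
b=ath(c,*a(188,325),.219);t=ath(c,*a(192,545),.344);print('brush',b,t,(M-b)[:2], R.T@(M-b)/.4)
E
```

```text
[ 0.52772054 -0.03666406  0.12      ] -9.405859591838505 0.06611357501854381
brush [ 0.52632825 -0.03549619  0.219     ] [ 0.52711111 -0.03598142  0.344     ] [ 0.00139229 -0.00116787] [-0.00335658  0.00274483  0.24750372]
```

Emit:
{"fn": "play_rows", "kwargs": {
  "motion": [
    [[-0.003,0.004,0.05],[0,0,0]],
    [[-0.003,0.004,0.09],[0,0,0]],
    [[-0.003,0.004,0.09],[0,0,0]],
    [[-0.003,0.004,0.09],[0,0,0]]
  ]
}}

```text
t: 6.75
eef_pos: [0.5298, -0.0351, 0.2613]
tool_rot: [0.0, 0.729, 0.685, 0.002]
contact_force: [-0.6, 0.0, -0.1]
gripper_width: 0.159
```

```bash
python3 - <<'E'
from h import *
st(False)
c=shot('wrist','w10');crop('w10',180,340,60,300,2.5,'w10c');c=shot('scene','s10');crop('s10',200,280,120,200,7,'s10c')
E
```

```text
t 6.75 tcp [ 0.5298 -0.0351  0.2613] yawY -3.6 tilt 0.25 F [-0.6  0.  -0.1] w 0.159
```

View pics/w10c.png

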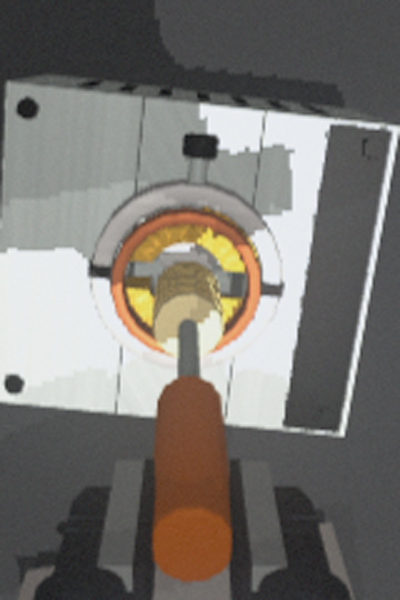

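View pics/s10c.png

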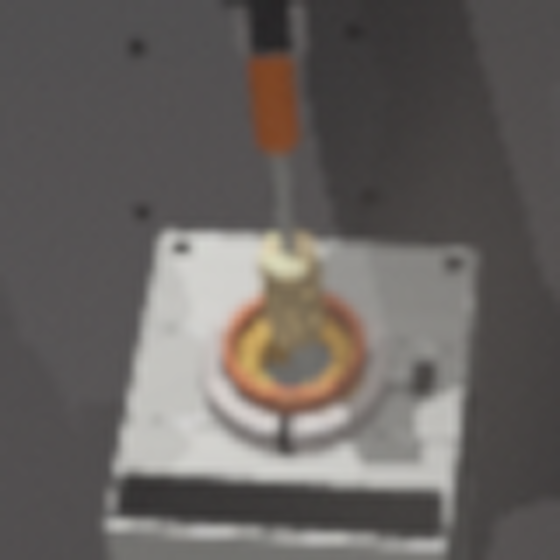

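```bash
python3 - <<'E'
from h import *
c=load('w10');o=bot.get_obs();R=Rt(o);a=lambda x,y:unc(x,y,180,60,2.5)
A=ath(c,*a(102,271),.12);B=ath(c,*a(272,289),.12);M=(A+B)/2;print(M,np.degrees(np.arctan2(*(B-A)[1::-1])),np.linalg.norm(B-A))
b=ath(c,*a(188,327),.183);t=ath(c,*a(192,545),.308);print('brush',b,t,(M-b)[:2], R.T@(M-b)/.4)
S=load('s10');s=lambda x,y:unc(x,y,200,120,7)
print(ath(S,*s(289,257),.183)); # bristle top centre
print('ring',ath(S,*s(296,351),.13),'mark',ath(S,*s(284,415),.12), 'expect',c)if 0 else print('ring',ath(S,*s(296,350),.13),'mark',ath(S,*s(285,418),.12))
yaw=np.radians(-9.7);print('mark by wrist',M[:2]+.033*np.array([np.cos(yaw),np.sin(yaw)]))
st(False)
E
```

```text
[ 0.52770785 -0.03668614  0.12      ] -9.860292023323282 0.0650118589183657
brush [ 0.52811538 -0.03548583  0.183     ] [ 0.52894056 -0.03548512  0.308     ] [-0.00040753 -0.00120031] [-0.00352419 -0.00161626  0.15748416]
[ 0.53148039 -0.03640656  0.183     ]
ring [ 0.53263504 -0.03684502  0.13      ] mark [ 0.55755459 -0.04291511  0.12      ]
mark by wrist [ 0.56023606 -0.04224629]
t 6.85 tcp [ 0.5304 -0.0356  0.2622] yawY -3.65 tilt 0.33 F [-0.1  0.3 -0.5] w 0.16
```

Emit:
{"fn": "play_rows", "kwargs": {
  "motion": [
    [[-0.0025,-0.0005,0.03],[0,0,0]],
    [[-0.0025,-0.0005,0.07],[0,0,0]],
    [[-0.0025,-0.0005,0.11],[0,0,0]],
    [[-0.0025,-0.0005,0.11],[0,0,0]]
  ]
}}

```text
t: 7.25
eef_pos: [0.5288, -0.0366, 0.216]
tool_rot: [-0.001, 0.729, 0.684, 0.002]
contact_force: [-0.3, 0.0, -0.8]
gripper_width: 0.161
```

```bash
python3 - <<'E'
from h import *
st(False)
E
```

```text
t 7.25 tcp [ 0.5288 -0.0366  0.216 ] yawY -3.65 tilt 0.18 F [-0.3  0.  -0.8] w 0.161
```

Emit:
{"fn": "play_rows", "kwargs": {
  "motion": [
    [[0,0.001,0.05],[0,0,0]],
    [[0,0.001,0.09],[0,0,0]],
    [[0,0.001,0.11],[0,0,0]],
    [[0,0.001,0.11],[0,0,0]],
    [[0,0.001,0.11],[0,0,0]]
  ]
}}

```text
t: 7.75
eef_pos: [0.5299, -0.0364, 0.1729]
tool_rot: [-0.0, 0.729, 0.684, 0.002]
contact_force: [0.9, -0.2, 0.0]
gripper_width: 0.159
```

```bash
python3 - <<'E'
from h import *
st(False)
E
```

```text
t 7.75 tcp [ 0.5299 -0.0364  0.1729] yawY -3.65 tilt 0.23 F [ 0.9 -0.2  0. ] w 0.159
```

Emit:
{"fn": "play_rows", "kwargs": {
  "motion": [
    [[0,0,0.008],[0,0,0]],
    [[0,0,0.016],[0,0,0]],
    [[0,0,0.016],[0,0,0]]
  ]
}}

```text
t: 8.05
eef_pos: [0.5317, -0.0362, 0.1682]
tool_rot: [0.001, 0.729, 0.684, 0.003]
contact_force: [-0.4, -0.4, 6.8]
gripper_width: 0.163
```

Emit:
{"fn": "play_rows", "kwargs": {
  "motion": [
    [[0,0,-0.05],[0,0,0]],
    [[0,0,-0.12],[0,0,0]],
    [[0,0,-0.12],[0,0,0]],
    [[0,0,-0.12],[0,0,0]]
  ]
}}

```text
t: 8.45
eef_pos: [0.5318, -0.0364, 0.2167]
tool_rot: [0.002, 0.729, 0.684, 0.004]
contact_force: [-0.1, -0.7, -1.1]
gripper_width: 0.157
```

Emit:
{"fn": "play_rows", "kwargs": {
  "motion": [
    [[0,-0.003,0.05],[0,0,0]],
    [[0,-0.003,0.09],[0,0,0]],
    [[0,-0.003,0.116],[0,0,0]],
    [[0,-0.003,0.12],[0,0,0]],
    [[0,-0.003,0.12],[0,0,0]]
  ]
}}

```text
t: 8.95
eef_pos: [0.5307, -0.0361, 0.1683]
tool_rot: [0.002, 0.729, 0.684, 0.004]
contact_force: [0.3, -0.0, 0.1]
gripper_width: 0.16
```

Emit:
{"fn": "play_rows", "kwargs": {
  "motion": [
    [[0,0,-0.05],[0,0,0]],
    [[0,0,-0.15],[0,0,0]],
    [[0,0,-0.25],[0,0,0]],
    [[0,0,-0.34],[0,0,0]],
    [[0,0,-0.34],[0,0,0]]
  ]
}}

```text
t: 9.45
eef_pos: [0.533, -0.036, 0.3105]
tool_rot: [0.005, 0.729, 0.684, 0.007]
contact_force: [0.5, 0.4, 0.3]
gripper_width: 0.163
```

```bash
python3 - <<'E'
from h import *
st(False);go([.544,.290,.30],26)
E
```

```text
t 9.45 tcp [ 0.533  -0.036   0.3105] yawY -3.65 tilt 1.02 F [0.5 0.4 0.3] w 0.163
[[0.815, -0.0248, 0.0282], [0.0029, 0.0003, -0.0823]]
```

Emit:
{"fn": "play_rows", "kwargs": {
  "motion": [
    [[0.815,-0.025,0.02],[0.003,0,-0.082]],
    [[0.815,-0.025,0.02],[0.003,0,-0.082]],
    [[0.815,-0.025,0.02],[0.003,0,-0.082]],
    [[0.815,-0.025,0.02],[0.003,0,-0.082]],
    [[0.815,-0.025,0.02],[0.003,0,-0.082]],
    [[0.815,-0.025,0.02],[0.003,0,-0.082]],
    [[0.815,-0.025,0.02],[0.003,0,-0.082]],
    [[0.815,-0.025,0.02],[0.003,0,-0.082]]
  ]
}}

```text
t: 10.25
eef_pos: [0.5417, 0.2955, 0.3027]
tool_rot: [-0.001, 0.528, 0.849, -0.0]
contact_force: [0.1, 0.5, 0.7]
gripper_width: 0.158
```

Emit:
{"fn": "play_rows", "kwargs": {
  "motion": [
    [[0,0,0],[0,0,0]]
  ]
}}

```text
t: 10.35
eef_pos: [0.5418, 0.2951, 0.3021]
tool_rot: [-0.001, 0.528, 0.85, -0.001]
contact_force: [0.3, 0.0, 0.1]
gripper_width: 0.16
```

```bash
python3 - <<'E'
from h import *
st(False);go([.544,.290,.30],26)
c=shot('wrist','w11');crop('w11',180,340,60,300,2.5,'w11c');st(False)
E
```

```text
t 10.35 tcp [0.5418 0.2951 0.3021] yawY 26.33 tilt 0.16 F [0.3 0.  0.1] w 0.16
[[-0.0139, -0.0008, 0.0052], [-0.0004, -0.0002, 0.0009]]
t 10.4 tcp [0.5414 0.2955 0.3021] yawY 26.35 tilt 0.18 F [-0.2  1.1  0.1] w 0.161
```

View pics/w11c.png

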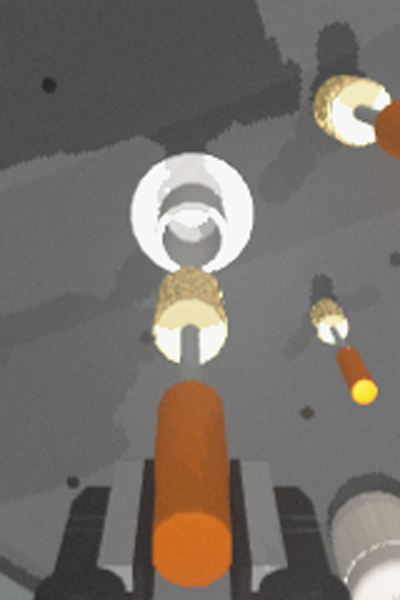

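The pot mouth is at crop (192,238), and the brush stem enters its bristles at (189,328).

```bash
python3 - <<'E'
from h import *
c=load('w11');o=bot.get_obs();R=Rt(o);a=lambda x,y:unc(x,y,180,60,2.5)
M=ath(c,*a(192,238),.07);print(M,ath(c,*a(192,213),.006))
b=ath(c,*a(189,328),.224);t=ath(c,*a(192,547),.349);print('brush',b,t,(M-b)[:2], R.T@(M-b)/.4,R.T@(b-o['eef_pos']))
E
```

```text
[0.5434068  0.29095355 0.07      ] [0.54301492 0.29145777 0.006     ]
brush [0.54115959 0.29408398 0.224     ] [0.54210317 0.29483702 0.349     ] [ 0.00224721 -0.00313043] [-0.01033652  0.00247797  0.3849738 ] [-0.00131817 -0.00063287  0.07814118]
```

Emit:
{"fn": "play_rows", "kwargs": {
  "motion": [
    [[-0.01,0.003,0.08],[0,0,0]],
    [[-0.01,0.003,0.16],[0,0,0]],
    [[-0.01,0.003,0.23],[0,0,0]],
    [[-0.01,0.003,0.23],[0,0,0]],
    [[-0.01,0.003,0.23],[0,0,0]]
  ]
}}

```text
t: 10.9
eef_pos: [0.5445, 0.2914, 0.2107]
tool_rot: [-0.001, 0.528, 0.849, -0.001]
contact_force: [0.5, -0.3, 0.7]
gripper_width: 0.159
```

```bash
python3 - <<'E'
from h import *
st(False)
c=shot('wrist','w12');crop('w12',180,340,60,300,2.5,'w12c');c=shot('scene','s12');crop('s12',320,410,120,220,6,'s12c');st(False)
E
```

```text
t 10.9 tcp [0.5445 0.2914 0.2107] yawY 26.25 tilt 0.18 F [ 0.5 -0.3  0.7] w 0.159
t 11.0 tcp [0.5451 0.2927 0.2122] yawY 26.29 tilt 0.14 F [-1.   0.2  0.5] w 0.156
```

View pics/w12c.png

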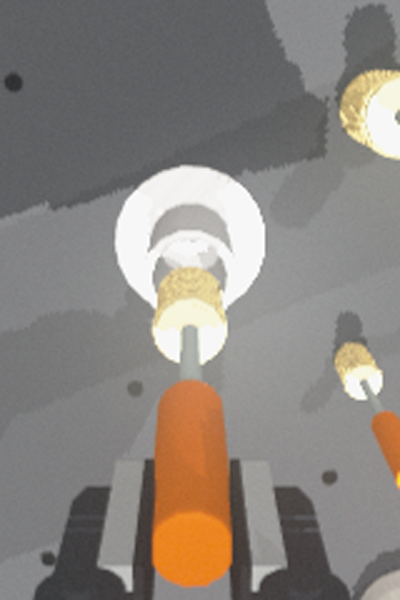

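View pics/s12c.png

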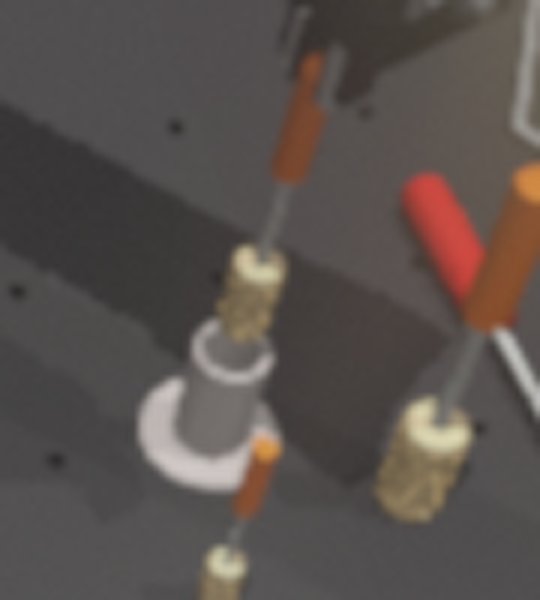

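```bash
python3 - <<'E'
from h import *
c=load('w12');a=lambda x,y:unc(x,y,180,60,2.5)
im=cv2.imread('pics/w12.png');im=cv2.resize(im[60:300,180:340],None,fx=2.5,fy=2.5,interpolation=cv2.INTER_CUBIC)
def draw(ctr,r,col):
    for t in np.linspace(0,2*np.pi,90):
        u,v=proj(c,np.array([ctr[0]+r*np.cos(t),ctr[1]+r*np.sin(t),ctr[2]]));cv2.circle(im,(int((u+.5-180)*2.5-.5),int((v+.5-60)*2.5-.5)),1,col,-1)
draw((.5438,.2905,.07),.0185,(0,0,255));draw((.5438,.2905,.07),.0145,(0,255,0))
b=ath(c,*a(189,328),.134);print(b);draw(b,.011,(255,0,0))
draw((.5438,.2905,.004),.034,(255,0,255))
cv2.imwrite('pics/w12d.png',im)
E
```

```text
[0.54355529 0.29074393 0.134     ]
```

View pics/w12d.png

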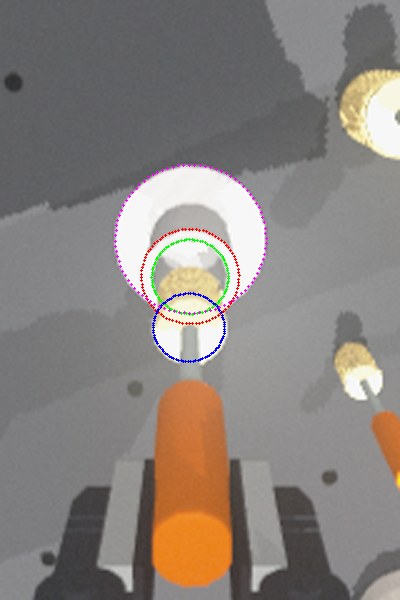

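Emit:
{"fn": "play_rows", "kwargs": {
  "motion": [
    [[0,0,0.03],[0,0,0]],
    [[0,0,0.06],[0,0,0]],
    [[0,0,0.09],[0,0,0]],
    [[0,0,0.09],[0,0,0]]
  ]
}}

```text
t: 11.4
eef_pos: [0.5438, 0.2917, 0.1736]
tool_rot: [-0.002, 0.528, 0.849, -0.001]
contact_force: [0.0, -0.7, -1.1]
gripper_width: 0.161
```

```bash
python3 - <<'E'
from h import *
st(False)
c=shot('wrist','w13');crop('w13',180,340,60,300,2.5,'w13c');c=shot('scene','s13');crop('s13',320,410,120,220,6,'s13c');st(False)
E
```

```text
t 11.4 tcp [0.5438 0.2917 0.1736] yawY 26.3 tilt 0.22 F [ 0.  -0.7 -1.1] w 0.161
t 11.5 tcp [0.5447 0.2927 0.1756] yawY 26.31 tilt 0.14 F [-0.6  0.3 -0. ] w 0.159
```

View pics/s13c.png

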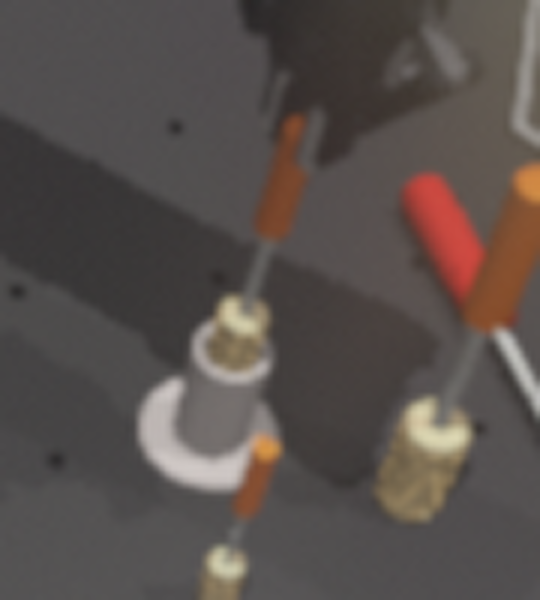

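The brush is inside the pot tube and meets no resistance. I'll lower it to the pot floor.

Emit:
{"fn": "play_rows", "kwargs": {
  "motion": [
    [[0,0,0.04],[0,0,0]],
    [[0,0,0.08],[0,0,0]],
    [[0,0,0.105],[0,0,0]],
    [[0,0,0.115],[0,0,0]],
    [[0,0,0.118],[0,0,0]],
    [[0,0,0.118],[0,0,0]]
  ]
}}

```text
t: 12.1
eef_pos: [0.5448, 0.293, 0.1284]
tool_rot: [-0.001, 0.528, 0.849, 0.001]
contact_force: [-0.2, -0.3, -0.5]
gripper_width: 0.16
```

Emit:
{"fn": "play_rows", "kwargs": {
  "motion": [
    [[0,0,0],[0,0,0]],
    [[0,0,0],[0,0,0]],
    [[0,0,0],[0,0,0]],
    [[0,0,0],[0,0,0]]
  ],
  "fingers": 50
}}

```text
t: 12.5
eef_pos: [0.5449, 0.2931, 0.1287]
tool_rot: [-0.001, 0.528, 0.849, 0.001]
contact_force: [0.1, 0.3, -0.1]
gripper_width: 0.586
```

```bash
python3 - <<'E'
from h import *
st(False)
c=shot('wrist','w14');st(False)
E
```

```text
t 12.5 tcp [0.5449 0.2931 0.1287] yawY 26.31 tilt 0.15 F [ 0.1  0.3 -0.1] w 0.586
t 12.55 tcp [0.5448 0.2931 0.1286] yawY 26.31 tilt 0.15 F [ 0.4 -0.6  0.2] w 0.588
```

View pics/w14.png

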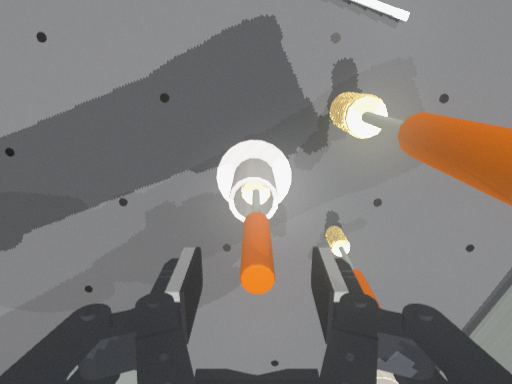

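The brush is standing in its pot, released. I'll go straight up.

Emit:
{"fn": "play_rows", "kwargs": {
  "motion": [
    [[0,0,-0.1],[0,0,0]],
    [[0,0,-0.22],[0,0,0]],
    [[0,0,-0.34],[0,0,0]],
    [[0,0,-0.46],[0,0,0]],
    [[0,0,-0.46],[0,0,0]]
  ]
}}

```text
t: 13.05
eef_pos: [0.5475, 0.2954, 0.3206]
tool_rot: [0.002, 0.528, 0.849, 0.006]
contact_force: [-0.0, 1.4, 0.1]
gripper_width: 0.588
```

```bash
python3 - <<'E'
from h import *
st();c=shot('scene','s15');crop('s15',320,410,120,220,6,'s15c')
go([.52,-.0,.31],59.4)
E
```

```text
t 13.05 tcp [0.5475 0.2954 0.3206] yawY 26.3 tilt 0.74 F [-0.   1.4  0.1] w 0.588
q [-0.05  0.38 -0.74  1.5   0.26  1.35 -0.35]
[[-0.6301, -0.3851, 0.0122], [0.0013, -0.0001, -0.0919]]
```

View pics/s15c.png

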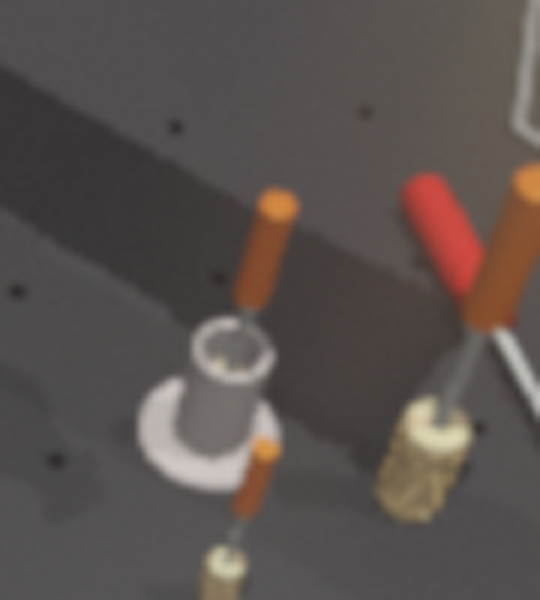

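The brush stands in its pot, as at the start. Next comes the lamp.

Emit:
{"fn": "play_rows", "kwargs": {
  "motion": [
    [[-0.63,-0.385,0],[0.0013,0,-0.092]],
    [[-0.63,-0.385,0],[0.0013,0,-0.092]],
    [[-0.63,-0.385,0],[0.0013,0,-0.092]],
    [[-0.63,-0.385,0],[0.0013,0,-0.092]],
    [[-0.63,-0.385,0],[0.0013,0,-0.092]],
    [[-0.63,-0.385,0],[0.0013,0,-0.092]],
    [[-0.63,-0.385,0],[0.0013,0,-0.092]]
  ]
}}

```text
t: 13.8
eef_pos: [0.5188, -0.008, 0.313]
tool_rot: [-0.002, 0.269, 0.963, -0.002]
contact_force: [0.6, -0.3, 0.5]
gripper_width: 0.589
```

```bash
python3 - <<'E'
from h import *
st();go([.468,-.274,.26],59.4)
E
```

```text
t 13.8 tcp [ 0.5188 -0.008   0.313 ] yawY 58.83 tilt 0.28 F [ 0.6 -0.3  0.5] w 0.589
q [ 0.56  0.2  -0.76  1.73  0.15  1.28  0.79]
[[-0.2359, -0.6341, 0.1349], [-0.0007, -0.0003, -0.0016]]
```

Emit:
{"fn": "play_rows", "kwargs": {
  "motion": [
    [[-0.236,-0.634,0.1],[0,0,-0.0016]],
    [[-0.236,-0.634,0.13],[0,0,-0.0016]],
    [[-0.236,-0.634,0.13],[0,0,-0.0016]],
    [[-0.236,-0.634,0.13],[0,0,-0.0016]],
    [[-0.236,-0.634,0.13],[0,0,-0.0016]],
    [[-0.236,-0.634,0.13],[0,0,-0.0016]],
    [[-0.236,-0.634,0.13],[0,0,-0.0016]],
    [[-0.236,-0.634,0.13],[0,0,-0.0016]]
  ]
}}

```text
t: 14.6
eef_pos: [0.4673, -0.2739, 0.2605]
tool_rot: [-0.003, 0.265, 0.964, -0.001]
contact_force: [-0.7, 1.2, -0.3]
gripper_width: 0.584
```

```bash
python3 - <<'E'
from h import *
st();c=shot('wrist','w16');crop('w16',160,360,80,330,2.4,'w16c');st(False)
E
```

```text
t 14.6 tcp [ 0.4673 -0.2739  0.2605] yawY 59.31 tilt 0.34 F [-0.7  1.2 -0.3] w 0.584
q [ 0.91  0.26 -0.59  1.76  0.16  1.18  1.31]
t 14.65 tcp [ 0.468  -0.2728  0.2611] yawY 59.45 tilt 0.29 F [-1.   0.5 -0.4] w 0.589
```

View pics/w16.png

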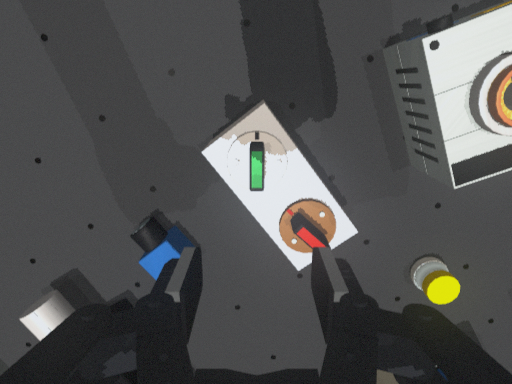

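View pics/w16c.png

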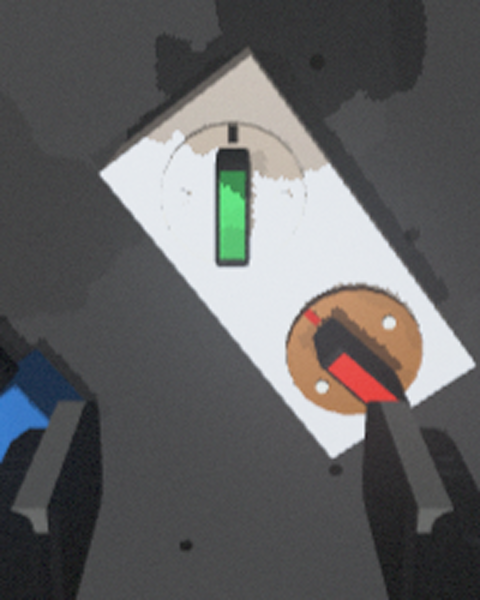

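The wing stands vertical in the picture, with the tag centred at crop (232,215), so the jaws line up across it.

```bash
python3 - <<'E'
from h import *
c=load('w16');o=bot.get_obs();R=Rt(o);a=lambda x,y:unc(x,y,160,80,2.4)
p=[ath(c,*a(*q),.117) for q in [(220,170),(246,169),(217,258),(246,259)]];m=np.mean(p,0)
print(m,(R.T@(m-o['eef_pos'])).round(4))
d1=p[0]+p[1]-p[2]-p[3];print('yaw',np.degrees(np.arctan2(-d1[1],-d1[0])),np.linalg.norm(d1)/2)
w1=load('w1');b=lambda x,y:unc(x,y,200,85,4.7)
m1=np.mean([b(*q) for q in [(187,503),(333,503),(186,545),(335,546)]],0);m2=np.mean([a(*q) for q in [(220,170),(246,169),(217,258),(246,259)]],0)
T=load('top0');
print(tri([(w1,*m1),(c,*m2)]),tri([(w1,*m1),(c,*m2),(T,*unc(604,312,230,165,5))]))
go([m[0],m[1],.089],59.4)
E
```

```text
[ 0.46698899 -0.27346961  0.117     ] [ 0.     -0.0006  0.1441]
yaw -31.604329774425604 0.03639795233292498
(array([ 0.4675, -0.2741,  0.1145]), array([0.0005, 0.0005])) (array([ 0.468 , -0.2743,  0.1137]), array([0.0007, 0.0007, 0.001 ]))
[[-0.0002, -0.0013, 0.4303], [-0.0006, -0.0006, 0.0001]]
```

Emit:
{"fn": "play_rows", "kwargs": {
  "motion": [
    [[0,-0.001,0.1],[0,0,0]],
    [[0,-0.001,0.2],[0,0,0]],
    [[0,-0.001,0.3],[0,0,0]],
    [[0,-0.001,0.38],[0,0,0]],
    [[0,-0.001,0.425],[0,0,0]],
    [[0,-0.001,0.43],[0,0,0]],
    [[0,-0.001,0.43],[0,0,0]]
  ]
}}

```text
t: 15.35
eef_pos: [0.4677, -0.2719, 0.0894]
tool_rot: [-0.002, 0.262, 0.965, -0.001]
contact_force: [0.7, 0.2, 0.5]
gripper_width: 0.585
```

```bash
python3 - <<'E'
from h import *
st();c=shot('wrist','w17');go([.4677,-.274,.089],59.2)
E
```

```text
t 15.35 tcp [ 0.4677 -0.2719  0.0894] yawY 59.58 tilt 0.27 F [0.7 0.2 0.5] w 0.585
q [ 0.84  0.45 -0.54  1.94  0.31  0.84  1.18]
[[-0.0008, -0.0038, 0.003], [-0.0005, -0.0003, 0.001]]
```

View pics/w17.png

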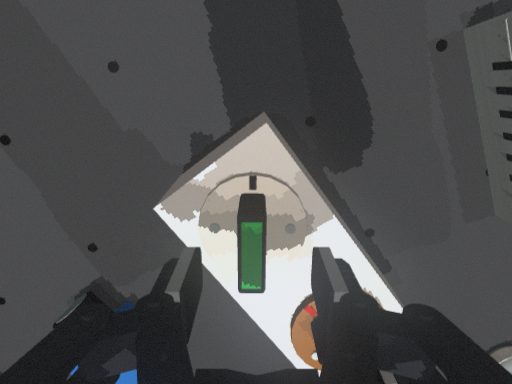

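```bash
python3 - <<'E'
from h import *
c=load('w17');o=bot.get_obs();R=Rt(o)
m=ath(c,251.5,256.5,.117);print(m,(R.T@(m-o['eef_pos'])).round(4),o['eef_pos'])
E
```

```text
[ 0.46730932 -0.27357701  0.117     ] [ 0.0003 -0.0014 -0.0268] [ 0.4681871 -0.2725311  0.0902009]
```

Centred to within 1.5 mm. I'll close the fingers.

Emit:
{"fn": "play_rows", "kwargs": {
  "motion": [
    [[0,-0.003,0.001],[0,0,0]],
    [[0,-0.003,0.001],[0,0,0]],
    [[0,-0.003,0.001],[0,0,0]],
    [[0,-0.003,0.001],[0,0,0]],
    [[0,-0.003,0.001],[0,0,0]],
    [[0,-0.003,0.001],[0,0,0]]
  ],
  "fingers": 0,
  "grip_force": 90
}}

```text
t: 16.0
eef_pos: [0.4676, -0.2736, 0.0899]
tool_rot: [-0.001, 0.263, 0.965, -0.001]
contact_force: [0.4, 0.1, 0.6]
gripper_width: 0.0
```

```bash
python3 - <<'E'
from h import *
st();c=shot('wrist','w18')
E
```

```text
t 16.0 tcp [ 0.4676 -0.2736  0.0899] yawY 59.54 tilt 0.22 F [0.4 0.1 0.6] w 0.0
q [ 0.84  0.44 -0.54  1.94  0.31  0.84  1.18]
```

View pics/w18.png

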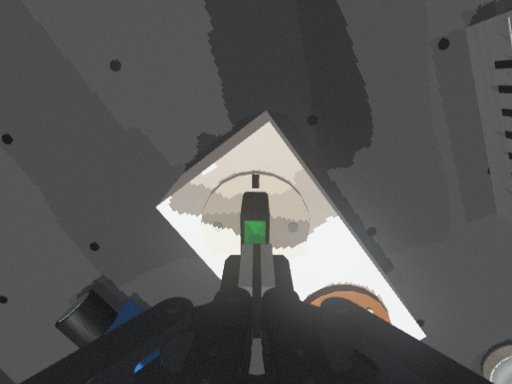

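```bash
python3 - <<'E'
from h import *
c=load('w18');P=cloud(c);o=bot.get_obs();R=Rt(o)
for u,v in [(255,200),(255,215),(255,230),(255,240),(248,260),(266,260),(248,280),(266,280),(256,280),(256,255)]:
    p=P[v,u];print(u,v,p.round(4),(R.T@(p-o['eef_pos'])).round(4))
shot('scene','s18');crop('s18',100,260,100,220,4.5,'s18c');st(False)
E
```

```text
255 200 [ 0.4483 -0.2623  0.0995] [ 0.0223 -0.0001 -0.0097]
255 215 [ 0.4502 -0.2633  0.1148] [ 0.0202 -0.     -0.0249]
255 230 [ 0.4565 -0.267   0.1159] [ 0.0129 -0.     -0.0261]
255 240 [ 0.4606 -0.2695  0.1168] [ 0.0081 -0.     -0.027 ]
248 260 [ 0.4561 -0.2698  0.143 ] [ 0.0119 -0.0027 -0.0531]
266 260 [ 0.4595 -0.2634  0.1435] [ 0.0122  0.0045 -0.0537]
248 280 [ 0.456  -0.2693  0.1582] [ 0.0123 -0.0024 -0.0684]
266 280 [ 0.4587 -0.2634  0.1591] [ 0.0129  0.0041 -0.0693]
256 280 [ 0.4579 -0.2671  0.1574] [ 0.0118  0.0005 -0.0676]
256 255 [ 0.4574 -0.2669  0.1393] [ 0.0122  0.0005 -0.0495]
t 16.1 tcp [ 0.4675 -0.2736  0.0898] yawY 59.55 tilt 0.22 F [0.4 0.6 0.8] w 0.001
```

View pics/s18c.png

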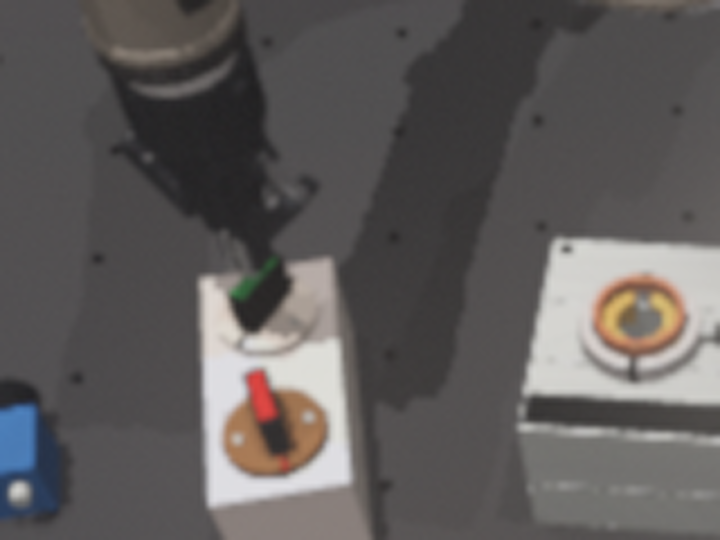

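```bash
python3 - <<'E'
from h import *
for fn in ['w6','w7','w18','w17','w5']:
    c=load(fn);P=c['range_z']
    print(fn)
    for v in (240,246,250,260,270,280): print(v,[float(P[v,u].round(3)) for u in (190,228,232,240,248,266,276,282,325)])
E
```

```text
w6
240 [0.33799999952316284, 0.3370000123977661, 0.3370000123977661, 0.33799999952316284, 0.1720000058412552, 0.17299999296665192, 0.33799999952316284, 0.3370000123977661, 0.33799999952316284]
246 [0.33899998664855957, 0.1509999930858612, 0.1509999930858612, 0.15000000596046448, 0.16599999368190765, 0.16699999570846558, 0.1509999930858612, 0.1509999930858612, 0.3400000035762787]
250 [0.3409999907016754, 0.1469999998807907, 0.14800000190734863, 0.1469999998807907, 0.16200000047683716, 0.16099999845027924, 0.14800000190734863, 0.1459999978542328, 0.34299999475479126]
260 [0.3449999988079071, 0.0, 0.13899999856948853, 0.14499999582767487, 0.15199999511241913, 0.15299999713897705, 0.13899999856948853, 0.13899999856948853, 0.34599998593330383]
270 [0.3479999899864197, 0.13099999725818634, 0.13099999725818634, 0.14300000667572021, 0.14900000393390656, 0.14900000393390656, 0.13099999725818634, 0.13199999928474426, 0.3499999940395355]
280 [0.35199999809265137, 0.125, 0.125, 0.14399999380111694, 0.1509999930858612, 0.15199999511241913, 0.125, 0.125, 0.3540000021457672]
w7
240 [0.5239999890327
[... 3779 characters left out ...]
4, 0.16099999845027924, 0.15299999713897705, 0.15399999916553497, 0.33899998664855957, 0.3409999907016754, 0.1469999998807907]
260 [0.13899999856948853, 0.3449999988079071, 0.3440000116825104, 0.1509999930858612, 0.1469999998807907, 0.14800000190734863, 0.3440000116825104, 0.3440000116825104, 0.13899999856948853]
270 [0.13199999928474426, 0.34700000286102295, 0.3479999899864197, 0.14800000190734863, 0.14800000190734863, 0.14800000190734863, 0.34700000286102295, 0.34700000286102295, 0.13199999928474426]
280 [0.12999999523162842, 0.35100001096725464, 0.35100001096725464, 0.35199999809265137, 0.1509999930858612, 0.14900000393390656, 0.35100001096725464, 0.35100001096725464, 0.12700000405311584]
```

The fingers shut on nothing. The range image puts the real fingertips at z ≈ 0.139, about 50 mm behind the reported TCP, so they closed above the wing (its top is at 0.117). The scene pictures agree: the brush was held only near the top of its handle. The brush heights came from actual floor contact (TCP 0.128 in the pot, 0.168 in the bore, the expected 40 mm apart), so those steps stand. I'll measure the tip offset before going lower.

```bash
python3 - <<'E'
from h import *
from scipy.spatial.transform import Rotation
# camera->tool fixed transform & fingertip edge rows
for fn,cols in [('w18',(246,250,264,268)),('w7',(228,232,276,282)),('w17',(186,190,325,330))]:
    c=load(fn);f,cx,cy=K(c);d=c['range_z']
    for u in cols:
        col=d[225:300,u];k=np.where((col>.1)&(col<.156))[0]
        if len(k):
            v=225+k[0];p=np.array([(u-cx)/f*col[k[0]],(v-cy)/f*col[k[0]],col[k[0]]]);w=c['pose'][:3,:3]@p+c['pose'][:3,3];print(fn,u,v,col[k[0]].round(3),'world',w.round(4))
# cam in tool frame now
o=bot.get_obs();R=Rt(o);c=load('w18');print('cam in tool',(R.T@(c['pose'][:3,3]-o['eef_pos'])).round(4))
for z in (0,-.019,-.05):
    print('proj of tool axis z',z,proj(c,o['eef_pos']+R@np.array([0,0,z])))
S=load('s18')
for z in (0,-.05): print('scene',proj(S,o['eef_pos']+R@np.array([0,0,z])))
E
```

```text
w18 246 243 0.153 world [ 0.455  -0.2707  0.1286]
w18 250 243 0.153 world [ 0.456  -0.2692  0.1284]
w18 264 243 0.153 world [ 0.4589 -0.2637  0.1289]
w18 268 243 0.153 world [ 0.46   -0.2623  0.1284]
w7 228 243 0.155 world [0.527  0.2968 0.3354]
w7 232 243 0.153 world [0.5284 0.2981 0.3364]
w7 276 243 0.153 world [0.5457 0.3071 0.3367]
w7 282 243 0.154 world [0.5483 0.3081 0.3361]
w17 186 246 0.153 world [ 0.4428 -0.2926  0.1288]
w17 190 246 0.152 world [ 0.4433 -0.2904  0.1301]
w17 325 246 0.151 world [ 0.473  -0.2394  0.1304]
w17 330 249 0.149 world [ 0.474  -0.238   0.1329]
cam in tool [ 0.0812  0.0006 -0.1774]
proj of tool axis z 0 (np.float64(255.2602327595277), np.float64(231.868961566805))
proj of tool axis z -0.019 (np.float64(255.15404166592268), np.float64(247.51908099588655))
proj of tool axis z -0.05 (np.float64(254.92454024727127), np.float64(281.34229995997316))
scene (np.float64(158.62241268988376), np.float64(166.83468020165174))
scene (np.float64(154.52774995555595), np.float64(155.29076505879243))
```

The edge pixels put the true tips 38.5 mm behind the reported TCP. I'll open, lower by 38 mm so the tips stop about 7 mm above the flange, and grip again.

Emit:
{"fn": "play_rows", "kwargs": {
  "motion": [
    [[0,0,0],[0,0,0]],
    [[0,0,0],[0,0,0]],
    [[0,0,0],[0,0,0]],
    [[0,0,0],[0,0,0]]
  ],
  "fingers": 50
}}

```text
t: 16.5
eef_pos: [0.4676, -0.2736, 0.0898]
tool_rot: [-0.001, 0.263, 0.965, -0.001]
contact_force: [-0.4, 0.4, -0.5]
gripper_width: 0.586
```

Emit:
{"fn": "play_rows", "kwargs": {
  "motion": [
    [[0,0,0.03],[0,0,0]],
    [[0,0,0.06],[0,0,0]],
    [[0,0,0.085],[0,0,0]],
    [[0,0,0.095],[0,0,0]],
    [[0,0,0.095],[0,0,0]],
    [[0,0,0.095],[0,0,0]]
  ]
}}

```text
t: 17.1
eef_pos: [0.4676, -0.2736, 0.0517]
tool_rot: [-0.001, 0.263, 0.965, -0.001]
contact_force: [-0.0, 0.4, -0.9]
gripper_width: 0.583
```

```bash
python3 - <<'E'
from h import *
st();c=shot('wrist','w19');st(False)
E
```

```text
t 17.1 tcp [ 0.4676 -0.2736  0.0517] yawY 59.55 tilt 0.22 F [-0.   0.4 -0.9] w 0.583
q [ 0.82  0.5  -0.51  1.97  0.35  0.77  1.14]
t 17.15 tcp [ 0.4677 -0.2737  0.052 ] yawY 59.55 tilt 0.2 F [ 0.2 -0.1 -0.3] w 0.583
```

View pics/w19.png

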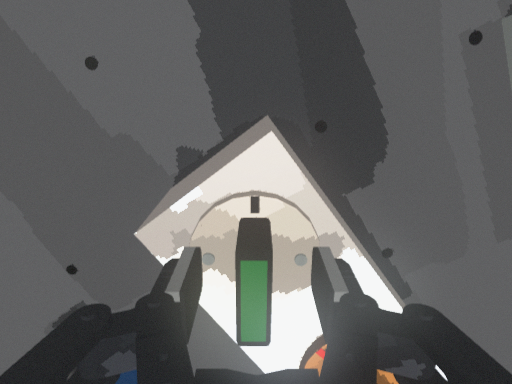

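The wing is now between the pads, from (254,220) to (254,345). Closing.

Emit:
{"fn": "play_rows", "kwargs": {
  "motion": [
    [[0,0,0],[0,0,0]],
    [[0,0,0],[0,0,0]],
    [[0,0,0],[0,0,0]],
    [[0,0,0],[0,0,0]],
    [[0,0,0],[0,0,0]]
  ],
  "fingers": 0,
  "grip_force": 90
}}

```text
t: 17.65
eef_pos: [0.4681, -0.274, 0.0526]
tool_rot: [-0.001, 0.263, 0.965, -0.001]
contact_force: [-1.8, 0.8, 4.7]
gripper_width: 0.153
```

```bash
python3 - <<'E'
from h import *
st();c=shot('wrist','w20');st(False)
E
```

```text
t 17.65 tcp [ 0.4681 -0.274   0.0526] yawY 59.54 tilt 0.19 F [-1.8  0.8  4.7] w 0.153
q [ 0.82  0.5  -0.51  1.96  0.35  0.77  1.14]
t 17.7 tcp [ 0.4681 -0.274   0.0526] yawY 59.54 tilt 0.19 F [-1.3 -1.2  6.1] w 0.147
```

View pics/w20.png

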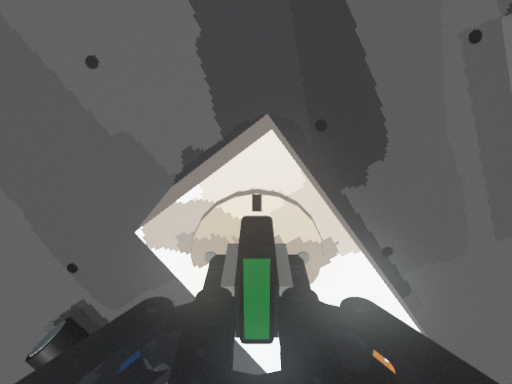

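Gripped, with an opening of about 13 mm. Lifting straight up.

Emit:
{"fn": "play_rows", "kwargs": {
  "motion": [
    [[0,0,-0.06],[0,0,0]],
    [[0,0,-0.14],[0,0,0]],
    [[0,0,-0.22],[0,0,0]],
    [[0,0,-0.3],[0,0,0]],
    [[0,0,-0.37],[0,0,0]],
    [[0,0,-0.37],[0,0,0]],
    [[0,0,-0.37],[0,0,0]]
  ]
}}

```text
t: 18.4
eef_pos: [0.4681, -0.2736, 0.2003]
tool_rot: [-0.001, 0.263, 0.965, -0.002]
contact_force: [0.1, 0.3, -1.6]
gripper_width: 0.148
```

```bash
python3 - <<'E'
from h import *
st();c=shot('wrist','w21');c=shot('scene','s21');crop('s21',100,260,70,220,4,'s21c');st(False)
go([.505,-.165,.205],69); go([.5285,-.037,.205],80.2)
E
```

```text
t 18.4 tcp [ 0.4681 -0.2736  0.2003] yawY 59.53 tilt 0.21 F [ 0.1  0.3 -1.6] w 0.148
q [ 0.9   0.31 -0.59  1.84  0.2   1.05  1.27]
t 18.5 tcp [ 0.4673 -0.2733  0.199 ] yawY 59.54 tilt 0.28 F [ 0.2 -0.  -2.4] w 0.148
[[0.056, 0.2811, -0.0158], [-0.0005, -0.0006, -0.0263]]
[[0.1675, 0.5867, -0.0165], [-0.0004, -0.0007, -0.0574]]
```

View pics/w21.png

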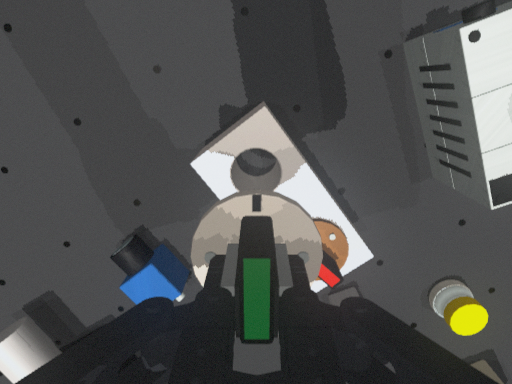

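View pics/s21c.png

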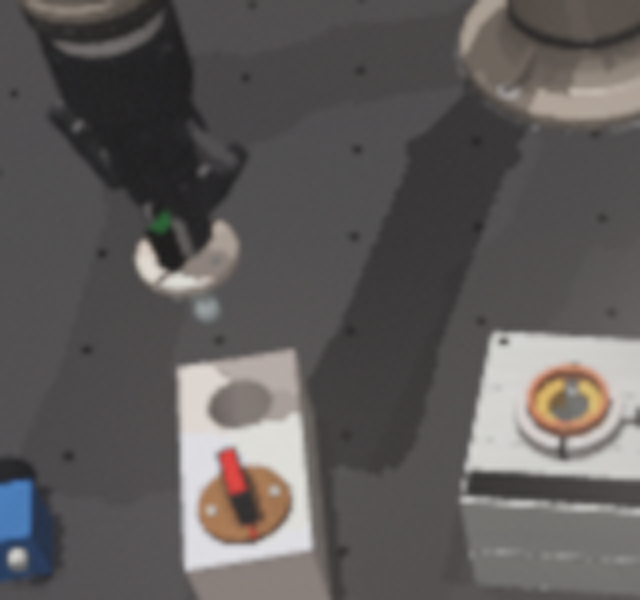

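The insert is in the gripper and the tray hole shows empty at (256,171). The lamp hung centred in that hole, so I can use it to calibrate the wrist camera at this yaw before going to the socket.

```bash
python3 - <<'E'
from h import *
crop('w21',180,340,90,270,4,'w21c')
im=cv2.imread('pics/w21c.png');c=load('w21')
def draw(ctr,r,col):
    for t in np.linspace(0,2*np.pi,120):
        u,v=proj(c,np.array([ctr[0]+r*np.cos(t),ctr[1]+r*np.sin(t),ctr[2]]));cv2.circle(im,(int((u+.5-180)*4-.5),int((v+.5-90)*4-.5)),1,col,-1)
draw((.4681,-.274,.075),.0225,(0,0,255))
o=bot.get_obs();draw((o['eef_pos'][0],o['eef_pos'][1],o['eef_pos'][2]+.0304),.032,(255,0,0))
cv2.imwrite('pics/w21d.png',im)
E
```

```text
(no output)
```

View pics/w21d.png

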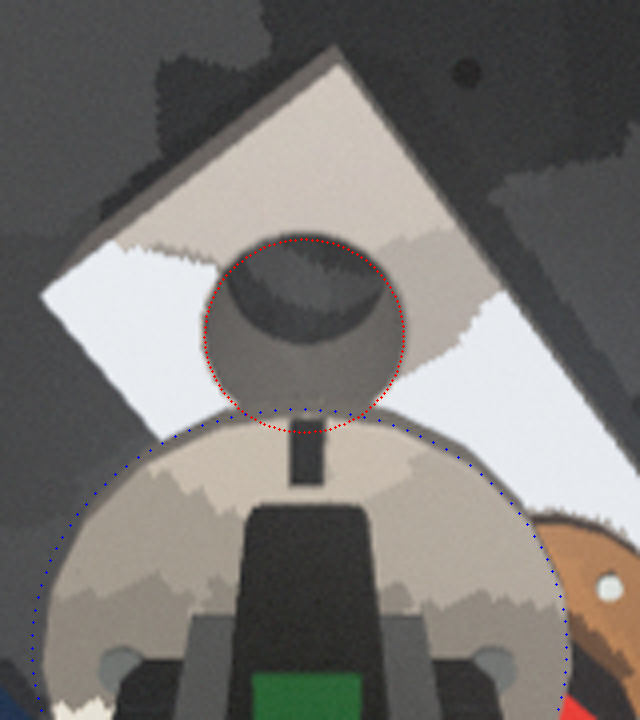

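```bash
python3 - <<'E'
from h import *
c=load('w21');P=cloud(c);c0=load('w20');P0=cloud(c0)
for u,v in [(220,215),(290,215),(200,240),(310,240)]: print(P[v,u].round(4))
print('tag',P[280,257].round(4),P[300,257].round(4))
print('before');
for u,v in [(220,215),(290,215),(210,240)]: print(P0[v,u].round(4))
print('tag',P0[280,257].round(4),P0[300,257].round(4))
E
```

```text
[ 0.441  -0.2762  0.2302]
[ 0.4574 -0.2485  0.2298]
[ 0.447  -0.2911  0.2301]
[ 0.4737 -0.2465  0.2289]
tag [ 0.4611 -0.2682  0.2632] [ 0.4683 -0.2724  0.264 ]
before
[ 0.4409 -0.2764  0.0826]
[ 0.4571 -0.2488  0.0827]
[ 0.4496 -0.2877  0.0814]
tag [ 0.4608 -0.2684  0.1158] [ 0.468  -0.2726  0.1166]
```

```bash
python3 - <<'E'
from h import *
go([.5285,-.037,.245],80.3)
E
```

```text
[[0.1679, 0.5864, -0.1164], [-0.0004, -0.0007, -0.0577]]
```

Emit:
{"fn": "play_rows", "kwargs": {
  "motion": [
    [[0.01,0.05,-0.1],[0,0,-0.0577]],
    [[0.08,0.28,-0.116],[0,-0.0005,-0.0577]],
    [[0.13,0.45,-0.116],[0,-0.0005,-0.0577]],
    [[0.168,0.586,-0.116],[0,-0.0005,-0.0577]],
    [[0.168,0.586,-0.116],[0,-0.0005,-0.0577]],
    [[0.168,0.586,-0.116],[0,-0.0005,-0.0577]],
    [[0.168,0.586,-0.116],[0,-0.0005,-0.0577]],
    [[0.168,0.586,-0.116],[0,-0.0005,-0.0577]]
  ]
}}

```text
t: 19.3
eef_pos: [0.5276, -0.0371, 0.2434]
tool_rot: [-0.002, 0.084, 0.996, -0.001]
contact_force: [0.4, -0.9, -1.6]
gripper_width: 0.146
```

```bash
python3 - <<'E'
from h import *
st();c=shot('wrist','w22');crop('w22',180,340,90,270,4,'w22c');st(False)
E
```

```text
t 19.3 tcp [ 0.5276 -0.0371  0.2434] yawY 80.38 tilt 0.28 F [ 0.4 -0.9 -1.6] w 0.146
q [ 0.6   0.28 -0.78  1.8   0.22  1.15  1.16]
t 19.35 tcp [ 0.5276 -0.0382  0.2436] yawY 80.26 tilt 0.28 F [ 0.1  0.6 -2. ] w 0.148
```

View pics/w22c.png

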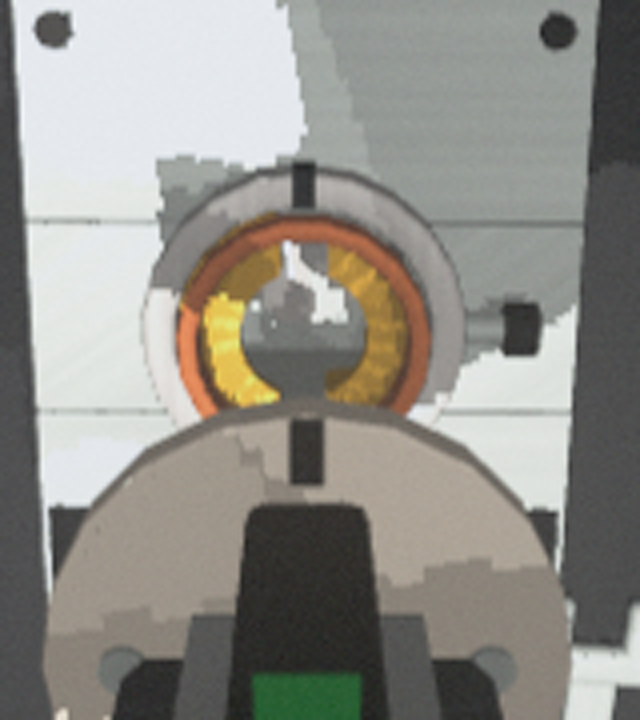

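The view is clear: the slot mark is at (304,183), directly ahead of the lug mark at (307,450), and the rim spans 143 to 465. I'll fit the centre with an overlay.

```bash
cat > ov.py <<'E'
from h import *
import sys
fn=sys.argv[1];x,y=float(sys.argv[2]),float(sys.argv[3])
im=cv2.imread('pics/'+fn+'c.png');c=load(fn)
def dot(p,col):
    u,v=proj(c,np.array(p));cv2.circle(im,(int((u+.5-180)*4-.5),int((v+.5-90)*4-.5)),1,col,-1)
def draw(z,r,col):
    for t in np.linspace(0,2*np.pi,140): dot((x+r*np.cos(t),y+r*np.sin(t),z),col)
draw(.12,.037,(0,0,255));draw(.13,.028,(255,0,0));draw(.13,.0235,(255,255,0));draw(.119,.0145,(0,255,0))
a=np.radians(-9.7)
for r in np.linspace(-.037,.037,20): dot((x+r*np.cos(a),y+r*np.sin(a),.12),(255,0,255))
cv2.imwrite('pics/'+fn+'d.png',im)
E
python3 ov.py w22 .528 -.0372
```

```text
(no output)
```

View pics/w22d.png

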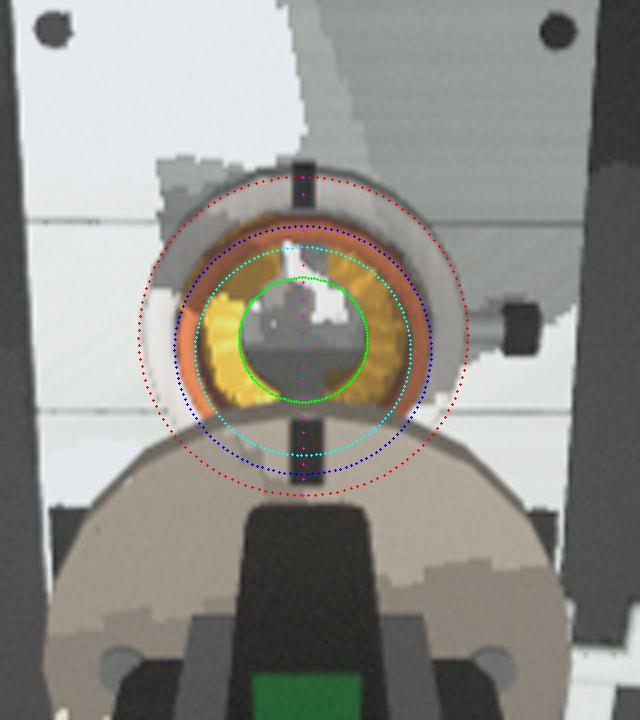

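```bash
python3 ov.py w22 .5262 -.0370; python3 - <<'E'
from h import *
# same-style overlay on tray hole shifted
c=load('w21');im=cv2.imread('pics/w21c.png')
a=np.radians(59.5);tx=np.array([-np.sin(a),np.cos(a)])*-1*-1
tx=np.array([-.862,.507])
ctr=np.array([.4681,-.274])+.0013*tx
for t in np.linspace(0,2*np.pi,120):
    u,v=proj(c,np.array([ctr[0]+.0225*np.cos(t),ctr[1]+.0225*np.sin(t),.075]));cv2.circle(im,(int((u+.5-180)*4-.5),int((v+.5-90)*4-.5)),1,(0,0,255),-1)
im2=cv2.imread('pics/w22d.png');cv2.imwrite('pics/cmp.png',cv2.resize(np.hstack([im[200:450,150:450],im2[140:500,120:500][:250]]),None,fx=1.15,fy=1.15))
cv2.imwrite('pics/w22e.png',cv2.resize(im2[150:420,120:490],None,fx=2,fy=2));cv2.imwrite('pics/w21e.png',cv2.resize(im[210:450,170:440],None,fx=2,fy=2))
E
```

```text
(no output)
```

View pics/w22e.png

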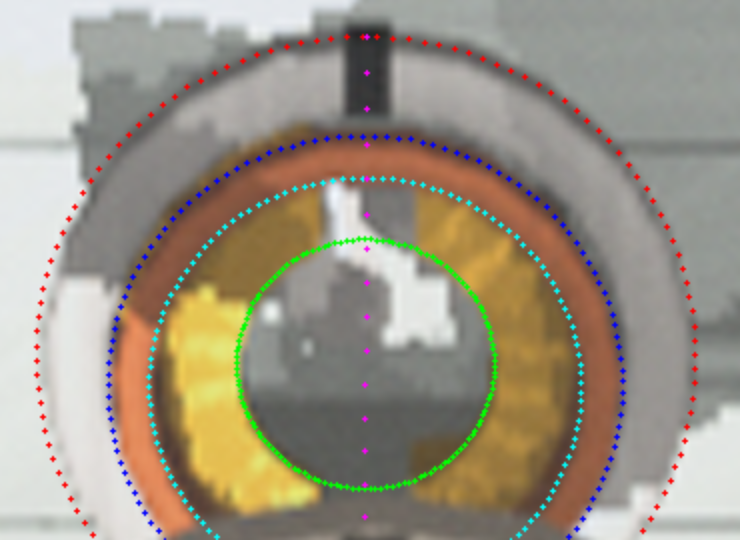

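View pics/w21e.png

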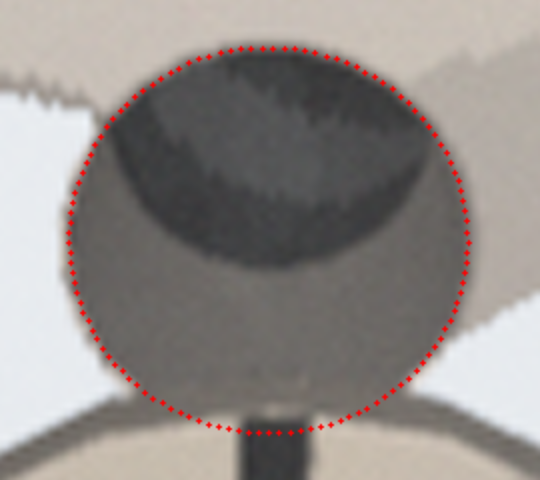

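Both fits agree. The TCP target is (0.5275, -0.0372) at yaw 80.3. I'll descend to just above entry.

```bash
python3 - <<'E'
from h import *
st(False);go([.5275,-.0372,.127],80.3)
E
```

```text
t 19.35 tcp [ 0.5276 -0.0382  0.2436] yawY 80.26 tilt 0.28 F [ 0.1  0.6 -2. ] w 0.148
[[-0.0004, 0.0034, 0.2914], [-0.0005, -0.0006, -0.0001]]
```

Emit:
{"fn": "play_rows", "kwargs": {
  "motion": [
    [[0,0.002,0.07],[-0.0005,-0.0006,0]],
    [[0,0.002,0.15],[-0.0005,-0.0006,0]],
    [[0,0.002,0.22],[-0.0005,-0.0006,0]],
    [[0,0.002,0.27],[-0.0005,-0.0006,0]],
    [[0,0.002,0.291],[-0.0005,-0.0006,0]],
    [[0,0.002,0.291],[-0.0005,-0.0006,0]],
    [[0,0.002,0.291],[-0.0005,-0.0006,0]]
  ]
}}

```text
t: 20.05
eef_pos: [0.5278, -0.0383, 0.1278]
tool_rot: [0.0, 0.085, 0.996, -0.0]
contact_force: [0.2, -0.1, -1.8]
gripper_width: 0.145
```

```bash
python3 - <<'E'
from h import *
st(False);c=shot('scene','s23');crop('s23',190,290,90,200,6,'s23c');st(False);go([.5275,-.0372,.115],80.3)
E
```

```text
t 20.05 tcp [ 0.5278 -0.0383  0.1278] yawY 80.2 tilt 0.05 F [ 0.2 -0.1 -1.8] w 0.145
t 20.1 tcp [ 0.5281 -0.0381  0.1282] yawY 80.22 tilt 0.1 F [-0.1  0.7 -1.1] w 0.149
[[0.0019, 0.0021, 0.033], [-0.0, 0.0003, -0.0002]]
```

View pics/s23c.png

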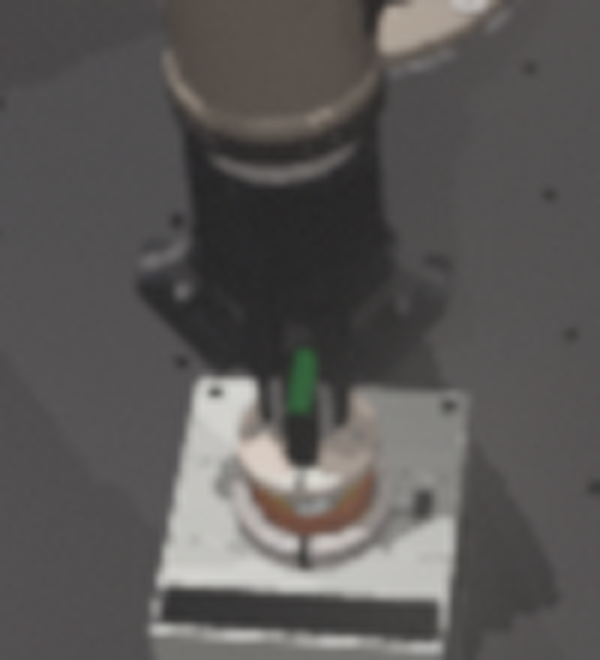

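The bulb is in the bore and the lug mark lines up with the slot mark. I'll continue down to the ring.

Emit:
{"fn": "play_rows", "kwargs": {
  "motion": [
    [[0.001,0.003,0.01],[0,0,0]],
    [[0.001,0.003,0.02],[0,0,0]],
    [[0.001,0.003,0.03],[0,0,0]],
    [[0.001,0.003,0.035],[0,0,0]],
    [[0.001,0.003,0.035],[0,0,0]]
  ]
}}

```text
t: 20.6
eef_pos: [0.5275, -0.0369, 0.1137]
tool_rot: [0.0, 0.085, 0.996, -0.0]
contact_force: [-0.4, -0.5, -1.1]
gripper_width: 0.152
```

```bash
python3 - <<'E'
from h import *
st(False);go([.5275,-.0372,.108],80.3)
E
```

```text
t 20.6 tcp [ 0.5275 -0.0369  0.1137] yawY 80.22 tilt 0.05 F [-0.4 -0.5 -1.1] w 0.152
[[-0.0, -0.0008, 0.0144], [-0.0, 0.0001, -0.0002]]
```

Emit:
{"fn": "play_rows", "kwargs": {
  "motion": [
    [[0,-0.0005,0.006],[0,0,0]],
    [[0,-0.0005,0.012],[0,0,0]],
    [[0,-0.0005,0.016],[0,0,0]],
    [[0,-0.0005,0.016],[0,0,0]]
  ]
}}

```text
t: 21.0
eef_pos: [0.5275, -0.0371, 0.1076]
tool_rot: [0.0, 0.085, 0.996, -0.0]
contact_force: [-1.7, -1.2, 3.8]
gripper_width: 0.146
```

Emit:
{"fn": "play_rows", "kwargs": {
  "motion": [
    [[0,0,0.005],[0,0,0]],
    [[0,0,0.01],[0,0,0]],
    [[0,0,0.01],[0,0,0]],
    [[0,0,0.01],[0,0,0]]
  ]
}}

```text
t: 21.4
eef_pos: [0.5275, -0.0371, 0.104]
tool_rot: [0.0, 0.085, 0.996, -0.0]
contact_force: [-4.3, -0.3, 6.8]
gripper_width: 0.149
```

Emit:
{"fn": "play_rows", "kwargs": {
  "motion": [
    [[0.002,0,0.006],[0,0,0]],
    [[0.002,0,0.012],[0,0,0]],
    [[0.002,0,0.016],[0,0,0]],
    [[0.002,0,0.016],[0,0,0]],
    [[0.002,0,0.016],[0,0,0]]
  ]
}}

```text
t: 21.9
eef_pos: [0.5276, -0.0371, 0.0987]
tool_rot: [0.001, 0.085, 0.996, -0.001]
contact_force: [-2.8, -0.4, 10.6]
gripper_width: 0.143
```

```bash
python3 - <<'E'
from h import *
st();c=shot('scene','s24');crop('s24',190,290,90,200,6,'s24c');c=shot('wrist','w24');P=cloud(c)
for u,v in [(220,215),(290,215),(200,240),(310,240)]: print(P[v,u].round(4))
E
```

```text
t 21.9 tcp [ 0.5276 -0.0371  0.0987] yawY 80.2 tilt 0.16 F [-2.8 -0.4 10.6] w 0.143
q [ 0.52  0.45 -0.71  1.96  0.38  0.87  1.01]
[ 0.5034 -0.0489  0.1283]
[ 0.5089 -0.0172  0.1281]
[ 0.5144 -0.0608  0.1279]
[ 0.5222 -0.0098  0.1298]
```

View pics/s24c.png

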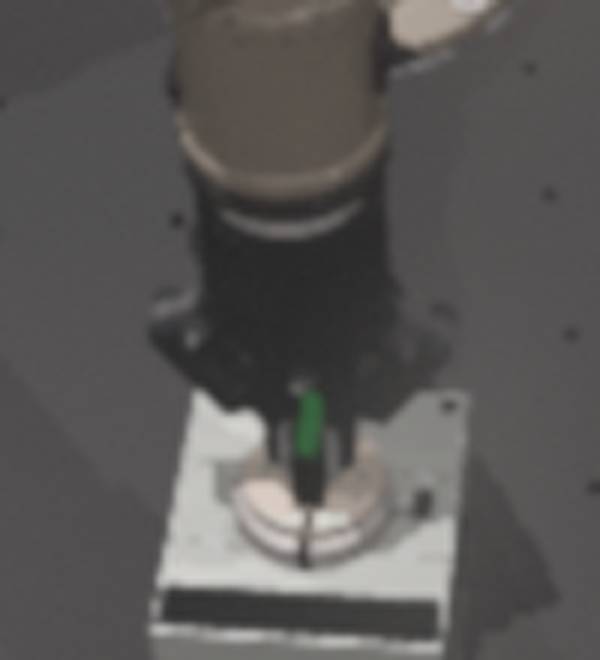

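View pics/w24.png

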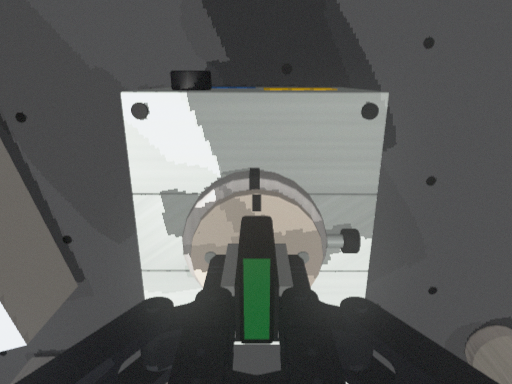

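The flange is at the rim (its top at 0.128), the lugs are in the slots and the spring is compressed. Now I'll push lightly and turn the first 45° clockwise, watching the forces.

Emit:
{"fn": "play_rows", "kwargs": {
  "motion": [
    [[0,0,0.006],[0,0,0.01]],
    [[0,0,0.006],[0,0,0.03]],
    [[0,0,0.006],[0,0,0.05]],
    [[0,0,0.006],[0,0,0.07]],
    [[0,-0.001,0.006],[0,0,0.09]],
    [[0,-0.001,0.006],[0,0,0.11]],
    [[0,-0.001,0.006],[0,0,0.125]],
    [[0,-0.001,0.006],[0,0,0.125]]
  ]
}}

```text
t: 22.8
eef_pos: [0.529, -0.0371, 0.0979]
tool_rot: [0.003, 0.461, 0.887, 0.0]
contact_force: [-2.4, -0.3, 12.4]
gripper_width: 0.148
```

```bash
python3 - <<'E'
from h import *
o=st();print(o['torque'].round(2));c=shot('wrist','w25');P=cloud(c);print([P[v,u].round(4) for u,v in [(220,215),(290,215)]])
E
```

```text
t 22.8 tcp [ 0.529  -0.0371  0.0979] yawY 35.07 tilt 0.33 F [-2.4 -0.3 12.4] w 0.148
q [ 0.38  0.41 -0.53  1.97  0.28  0.83  0.31]
[ 0.07  0.64 -0.13]
[array([ 0.5026, -0.0287,  0.1267]), array([ 0.5285, -0.0096,  0.1285])]
```

View pics/w25.png

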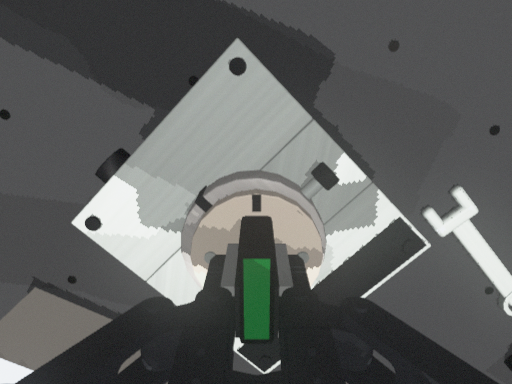

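The lamp is turning with the gripper: the slot mark now sits 45° to the left of the lug mark. The second half follows, with a slight overdrive to the stop.

Emit:
{"fn": "play_rows", "kwargs": {
  "motion": [
    [[0.001,-0.001,0.002],[0,0,0.01]],
    [[0.0015,-0.002,0.002],[0,0,0.03]],
    [[0.0015,-0.002,0.002],[0,0,0.05]],
    [[0.0015,-0.002,0.003],[0,0,0.07]],
    [[0.0015,-0.002,0.003],[0,0,0.09]],
    [[0.0015,-0.002,0.003],[0,0,0.11]],
    [[0.0015,-0.002,0.003],[0,0,0.128]],
    [[0.0015,-0.002,0.003],[0,0,0.128]]
  ]
}}

```text
t: 23.65
eef_pos: [0.5283, -0.0366, 0.0982]
tool_rot: [0.003, 0.771, 0.636, 0.001]
contact_force: [-5.7, 0.5, 13.4]
gripper_width: 0.15
```

```bash
python3 - <<'E'
from h import *
o=st();print(o['torque'].round(2));c=shot('wrist','w26');P=cloud(c);print([P[v,u].round(4) for u,v in [(220,215),(290,215)]])
c=shot('scene','s26');crop('s26',190,290,90,200,6,'s26c')
E
```

```text
t 23.65 tcp [ 0.5283 -0.0366  0.0982] yawY -10.96 tilt 0.38 F [-5.7  0.5 13.4] w 0.15
q [ 0.24  0.38 -0.35  1.98  0.18  0.81 -0.41]
[0.14 1.48 0.44]
[array([ 0.515 , -0.0119,  0.1271]), array([ 0.5467, -0.018 ,  0.1274])]
```

View pics/w26.png

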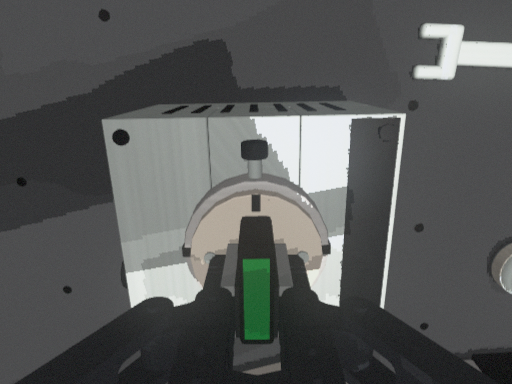

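View pics/s26c.png

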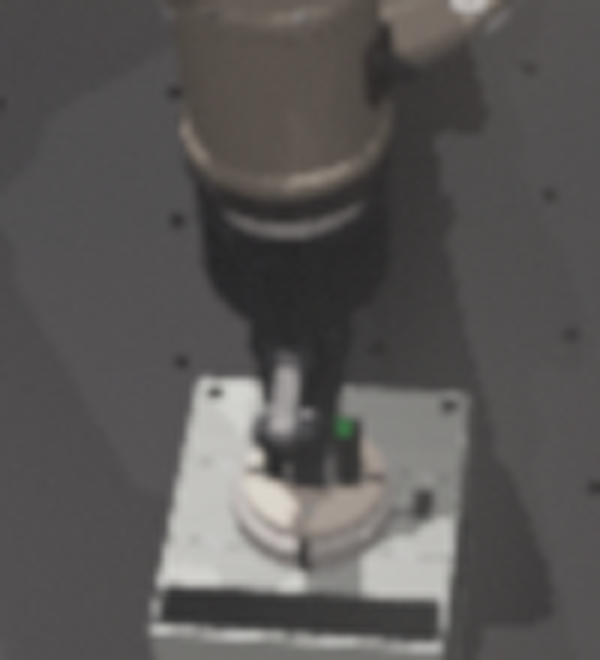

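The quarter turn is complete: the slot marks are now left (187,249) and right (325,248), the lug mark points at the screw, and the 0.44 Nm torque shows the stop. A final firm push, and I'll ease the side force.

Emit:
{"fn": "play_rows", "kwargs": {
  "motion": [
    [[0,-0.002,0.006],[0,0.0,0.002]],
    [[0,-0.002,0.01],[0,0.0,0.003]],
    [[0,-0.002,0.01],[0,0.0,0.003]],
    [[0,-0.002,0.01],[0,0,0.003]],
    [[0,-0.002,0.01],[0,0,0.003]]
  ]
}}

```text
t: 24.25
eef_pos: [0.5285, -0.0366, 0.0976]
tool_rot: [0.004, 0.776, 0.631, 0.002]
contact_force: [-11.0, -1.2, 32.4]
gripper_width: 0.148
```

```bash
python3 - <<'E'
from h import *
o=st();print(o['torque'].round(2),o['joint_vel'].round(3));c=shot('wrist','w27');P=cloud(c);print([P[v,u].round(4) for u,v in [(220,215),(290,215),(205,235),(308,235)]])
crop('w27',170,340,130,330,3.5,'w27c');c=shot('scene','s27');crop('s27',320,410,120,220,6,'s27c');st(False)
T=shot('top','t27');crop('t27',90,370,110,260,2.8,'t27c')
E
```

```text
t 24.25 tcp [ 0.5285 -0.0366  0.0976] yawY -11.76 tilt 0.54 F [-11.   -1.2  32.4] w 0.148
q [ 0.23  0.38 -0.35  1.98  0.19  0.8  -0.43]
[-0.14  2.79  0.87] [ 0.    -0.001  0.001  0.002  0.     0.003 -0.   ]
[array([ 0.5155, -0.0116,  0.1267]), array([ 0.547 , -0.0184,  0.1264]), array([ 0.5063, -0.0199,  0.1268]), array([ 0.5536, -0.0302,  0.1262])]
t 24.35 tcp [ 0.5285 -0.0367  0.0976] yawY -11.76 tilt 0.54 F [-11.   -1.5  31.1] w 0.146
```

View pics/w27c.png

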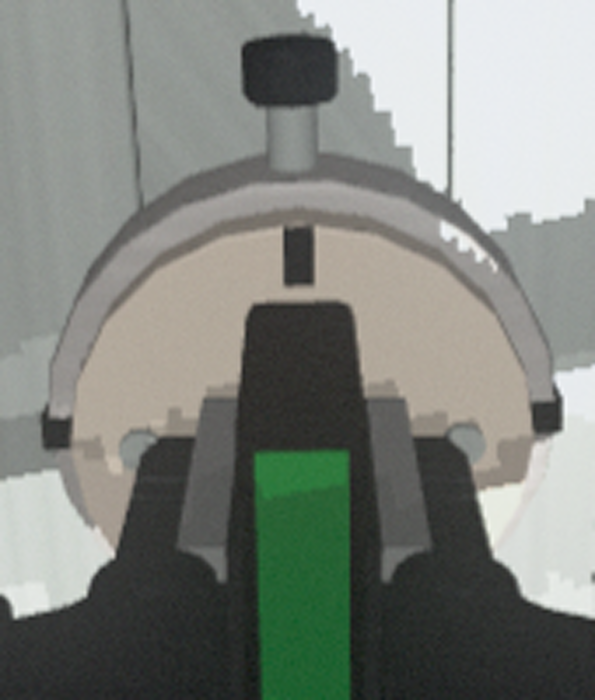

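View pics/t27c.png

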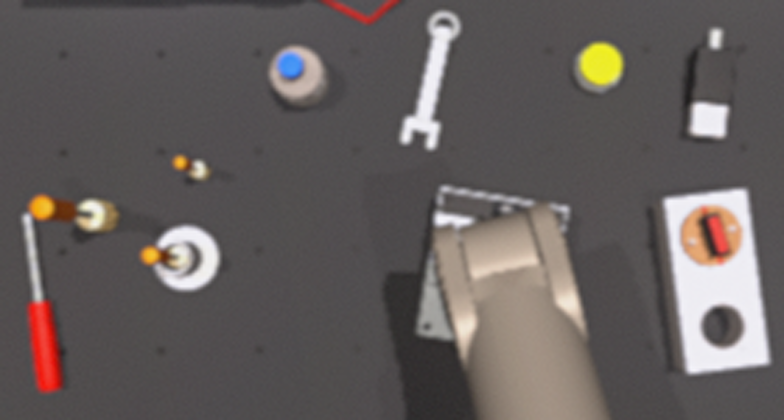

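View pics/s27c.png

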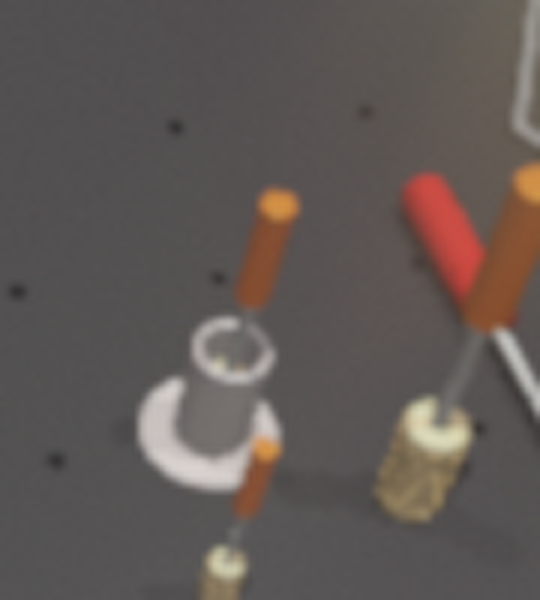

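```bash
python3 - <<'E'
from h import *
st(False);print(bot.hand_in());st(False)
E
```

```text
t 24.4 tcp [ 0.5285 -0.0367  0.0975] yawY -11.76 tilt 0.54 F [-10.2  -1.7  31.5] w 0.148
the job is handed in; nothing more can be done
None
the job is handed in; nothing more can be done
```

I scrubbed the lamp bore to its floor twice, put the brush back in its pot and locked the new lamp in its socket. I handed the job in at about 24 s with the gripper still holding the lamp down; no verdict is reported.

- **Brush:** The first stroke touched the floor with about 7 N. I then drew the brush up to about 49 mm above the floor and lowered it again to the same depth, though the second time the force reading showed no clear contact. The scene picture just before hand-in shows it upright in its pot.
- **Lamp:** It went into the slots and I pushed it down against the spring, then turned it 90° clockwise. The flange top measured 0.1265 m, so its underside is about 0.119 m, level with the rim. Its lug mark lines up with the clamp screw. The last readings were about 31 N downward, 0.87 Nm against the stop and a tilt of 0.5°.
- **Surroundings:** In the last top view the used insert was still in its tray hole and nothing visible had moved. The arm hid part of that view.

**What disagreed:**
- **Fingertip offset:** The real fingertips sit about 38 mm behind the reported tool point. My first grasp of the lamp closed on air above the wing, and the brush had been held only by the top few millimetres of its handle. I measured the offset from the wrist range image and regripped the lamp correctly.
- **Side force at the end:** A sideways force of about 10 N remained on the lamp. The gripper's angle read about 2° past the expected stop position, well inside the 0.2 rad allowed.

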